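# Put the soldering kit back into its fitted holders

## Task

Put the loose soldering kit away: the solder spool upright in the larger round cup, the tin of brass wool upright in the smaller round cup, the flux syringe lying along the cradle with the two V-shaped saddles, and the tweezers lying flat along the long narrow tray. Each has to sit right down on the bottom of its own holder, midway along it, either way round; set things down rather than dropping them from a height, and leave the side cutters and the screwdriver where they are.

Things in the scene. Friction and masses are not known exactly. Their poses are not given: they have to be found in the camera images.
- spool_mid (a point): Reel of solder wire standing upright on its flange, a plain cylinder 63 mm in diameter and 43 mm high (a stub of wire sticks up a little higher); 0.26 kg. The point is its centre, 21.5 mm above its underside, on its axis. z is its axis, up. Turn about z does not matter.
- tin_mid (a point): Open round tin filled with brass wool, 52 mm in diameter, 38 mm high (the wool stands 2 mm higher), 0.09 kg, standing upright. The point is its centre, 19 mm above its underside, on its axis. Turn about z does not matter.
- syringe_mid (a point): Clear flux syringe lying flat, 147 mm long along its y, 25 g. Barrel 17 mm in diameter, from -40 to +40 mm along y; at +40 to +42 mm a flange 34 mm wide (x) that keeps it from rolling; plunger beyond it, needle at -y. The point is the barrel's centre, 8.6 mm above what it lies on; grasp there, across x.
- tweezers_mid (a point): Steel tweezers lying on edge, 127 mm long along their own y axis, about 14 mm wide (x) and 10 mm high, rigid. The point is their centre, 5 mm above what they lie on. Grasp them there, across x. 18 g.
- spool_cup: Fixed holder for the reel, the larger of the two round cups: grey square foot 100 x 100 x 4 mm with a round wall 80 mm in inside diameter, 4 mm thick, whose top is 8 mm above the inner floor and 12 mm above the bench. Origin: centre of the underside, on the bench; the inner floor is 4 mm above it. z is up.
- tin_cup: Fixed holder for the tin, the smaller of the two round cups: grey square foot 88 x 88 x 4 mm with a round wall 70 mm in inside diameter, 4 mm thick, whose top is 8 mm above the inner floor and 12 mm above the bench. Origin: centre of the underside, on the bench; the inner floor is 4 mm above it. z is up.
- syringe_cradle: Fixed syringe holder: grey foot 66 (x) x 96 (y) x 4 mm and two V saddles, each 12 mm long, 24 mm either side of the middle along y; 36 mm free between them for fingers. Channel along y, 23 mm wide at the bottom, 39 mm at the top, cheeks 14 mm above the foot. Barrel rests on the foot, centred, flange outside a saddle, either way round. Origin: centre of underside, on the bench; z up.
- tweezer_tray: Fixed tweezers holder: long grey tray, foot 54 (x) x 165 (y) x 4 mm, pocket 32 (x) x 147 (y) mm inside walls 4 mm thick that end 10 mm above the bench; amid both long sides 48 mm of wall are left away for fingers. Origin: centre of the underside, on the bench; the pocket's floor is 4 mm above it. y is its length, z up.
- flush_cutters: Bystander, not to be moved: small side cutters with blue handles, 45 x 125 x 10 mm, lying on the dark mat. Origin at the centre of their underside.
- orange_driver: Bystander, not to be moved: screwdriver with an orange handle, 19 x 170 x 16 mm, lying on the bench at the right. Origin at the centre of its underside.
- clear_box_3: Top one of a fixed, solid stack of four clear boxes that stands between the robot and the work, 151 mm (its x) by 193 mm (its y), its top about 246 mm above the bench. Origin: about the centre of the box's underside. Keep the gripper's wide side and the wrist clear of it.
- tool_strip: Fixed strip with tools at the left of the robot, 312 mm long along its y, from 0.34 to 0.434 m above the bench; the bin rack and driver rack hang beyond it. Origin: below the middle of the strip. Keep the arm clear: rise to 0.5 m before swinging over the bench. The tall panel behind it is drawn but not solid in this scene.
Things that resemble listed ones, but are neither listed nor needed, are in the scene too. Leave any green or pink look-alike of the part that bears tin_mid alone.

How it is judged:
At the end, for the whole second after the job is handed in: Reel and tin stand upright on the floors of their cups (axis within 12 mm of the middle); syringe and tweezers lie on the floors of their holders, either way round (8 and 11 mm across, 12 and 13 mm along, 0.2 rad); heights within about 3 mm; all four at rest (horizontal distance between spool_mid and spool_cup below 0.012 m and z of spool_mid in the frame of spool_cup between 0.0225 and 0.0285 m and angle between each of spool_mid, tin_mid's own z axis and vertical below 0.12 rad and linear speed of each of spool, tin, syringe, tweezers below 0.02 m/s and angular speed of each of spool, tin, syringe, tweezers below 0.3 rad/s and horizontal distance between tin_mid and tin_cup below 0.012 m and z of tin_mid in the frame of tin_cup between 0.02 and 0.026 m and x of syringe_mid in the frame of syringe_cradle between -0.008 and 0.008 m and y of syringe_mid in the frame of syringe_cradle between -0.012 and 0.012 m and z of syringe_mid in the frame of syringe_cradle between 0.0091 and 0.0161 m and angle between the y axis of syringe_mid and the y axis of syringe_cradle, either way round below 0.2 rad and x of tweezers_mid in the frame of tweezer_tray between -0.011 and 0.011 m and y of tweezers_mid in the frame of tweezer_tray between -0.013 and 0.013 m and z of tweezers_mid in the frame of tweezer_tray between 0.006 and 0.012 m and angle between the y axis of tweezers_mid and the y axis of tweezer_tray, either way round below 0.2 rad); the robot touches nothing.
It fails at once if the reel let go more than 12 cm above the bench (height (world z) of spool_mid above 0.12 m and contact force between the fingers and spool below 0.02 N).
It fails at once if the tin let go more than 12 cm above the bench (height (world z) of tin_mid above 0.12 m and contact force between the fingers and tin below 0.02 N).
It fails at once if the syringe let go more than 12 cm above the bench (height (world z) of syringe_mid above 0.12 m and contact force between the fingers and syringe below 0.02 N).
It fails at once if the tweezers let go more than 12 cm above the bench (height (world z) of tweezers_mid above 0.12 m and contact force between the fingers and tweezers below 0.02 N).
It fails at once if the side cutters or the screwdriver moved over 25 mm (distance of any of flush_cutters, orange_driver from where it was at the start of the episode above 0.025 m).
It also fails if it takes over 136 s, if anything falls off the work surface, if the arm or the gripper's body presses on something with over 40 N, if the wrist force passes 120 N, or if a joint passes its speed limit or range.

## Robot

A 6-joint arm with a two-finger parallel gripper is mounted at the origin on a cart in front of the work surface, level with it; the furniture and walls round the work are solid. World frame = base frame: x ahead of the robot, y to its left, z up, the work surface at z = 0. Lengths are in m, angles in rad, forces in N, time in s.
With the tool pointing down it reaches from about 0.375 to 0.975 m from the base axis. Payload 3.8 kg.
Tool frame: the origin (TCP) lies at the very end of the fingers, on their centre line; the grasp point (between the pads) lies 19 mm behind it; z points along the fingers, y is the line along which they close (so a half turn about z gives the same grasp; the last joint's range is limited). The gripper opens to 85 mm and grips with 20 to 120 N. Pads are 22 mm wide; open, the fingers measure 114 mm over their backs; the gripper's body (76 mm by 85 mm) begins 54 mm behind the grasp point. The pads swing forward as they close: fully open they stand 13 mm farther back than shut.
Start: joints at [1.141, 0.264, 1.604, -0, 1.274, -0.037], TCP at [0.258, 0.624, 0.231] pointing down, gripper open.
Joint ranges: [-2.63, 2.63], [-0.94, 2.18], [0.31, 2.57], [-1.31, 4.45], [0, 2.66], [-2.55, 2.55]. Speed limits (rad/s): [2.57, 2.57, 3.14, 3.14, 3.14, 3.14].

## Interface

Orientations are given as a unit quaternion [w, x, y, z].
In Python, from bench import status, optics, job gives the robot as it stands.
- The arm moves only by the tool send_rows, never from a script. Its argument "rows" is a list of rows, each a list of 3 entries, a list of its own where there are three numbers: the shift along the tool's x, y, z each as a share of 500 mm, from -1 to 1, then the turn, a rotation vector about the tool's x, y, z each as a share of pi/4 rad, from -1 to 1, then the closure, from -1 (fully open) to 1 (shut). In form: [[[dx, dy, dz], [ax, ay, az], gripper], ...]. A call has exactly 5 rows; each row shifts and turns the commanded pose from where the row before left it, along the tool's axes as they then stand; what a row does not reach is not made up. A row lasts 1/12 s, in which the tool goes at most 41.7 mm and 7.16 degrees, less where a joint would pass 70% of its speed; a pose out of reach is approached as far as the arm can. A call with a number of a shift or a turn outside -1 to 1 is refused whole. A call with a gripper value outside its range is refused whole. The fingers move at their own pace and stop on an object; "force" is the grip in N (left out, the last holds). Time passes only in rows, so rows that do not move let the fingers close, or fill a call up. It gives the time, the measured TCP pose, the force, the opening and the grip force at its end, in the units of the state.
- status.get_obs(): the state, without advancing time (a new reading comes with each control period).
- optics.camera(name): name is "scene" or "side" or "wrist"; returns a dict with "img" (384x512x3 uint8, red, green, blue), "camera_matrix" (3x3 intrinsics, pixels), "eye" and "attitude" of the camera in the world. Camera axes: x right, y up, looking along -z (the intrinsics and any distortion apply to the point x, -y, -z); pixel columns grow to the right and rows downward; lengths in m; the calibration is good to about 2 mm. The wrist camera is an equidistant fisheye: a pixel r from the principal point sees the ray r / f radians off the axis. A picture is of the moment at which its call begins. There is no depth.
- job.sign_off(): hands the job in; it is judged then, once.
The state is a dict: "t": time; "joint_pos": joint angles; "dq": joint speeds; "effort": joint torques, N m; "tool_pos": TCP position; "tcp_rot": TCP orientation; "ft_force": force on the tool from outside, world axes, zero at the start; "torque": the same for the moment, N m; "width": opening from 0.0 (shut) to 1.0 (fully open); "gripper_force": force on a finger pad.
Only numpy, scipy, OpenCV 4.12 (cv2) and the standard library are available. Lean on these libraries where they do the work, as an engineer would, in place of code of your own. Each camera call takes 0.05 s, during which the arm holds its last target. There are 200 camera calls.

## Working session

There is one attempt and no reset: what is moved stays moved. The work goes in short steps, Python scripts to look and compute and a tool call to move; the robot and the scene stay as the last step left them, time stands still between calls to the robot, and variables do not carry over. Pictures are saved under pics/ and viewed, at most 14 in all, crops included, and the job is handed in when it is done.

Besides the shell and the picture viewer there is one more tool, called after "Emit:" as name(argument=value, ...), one argument or row to a line, values as JSON. send_rows: Moves the arm, as the interface text tells. Its arguments: {"type":"object","properties":{"rows":{"type":"array","items":{"type":"array"}},"force":{"type":"number"}},"required":["rows"]}

```bash
mkdir -p pics; ls; cat > h.py <<'E'
import numpy as np, cv2, json
from bench import status, optics, job
from scipy.spatial.transform import Rotation as R
def rot(a):
    a=np.array(a,float)
    return a if a.shape==(3,3) else R.from_quat(a[[1,2,3,0]]).as_matrix()
def shot(name,fn):
    c=optics.camera(name); cv2.imwrite(f'pics/{fn}.png',cv2.cvtColor(c['img'],cv2.COLOR_RGB2BGR))
    json.dump({k:np.array(v).tolist() for k,v in c.items() if k!='img'},open(f'pics/{fn}.json','w')); return c
def load(fn): return json.load(open(f'pics/{fn}.json'))
def ray(c,u,v,fish=False):
    K=np.array(c['camera_matrix']); x=(u-K[0,2])/K[0,0]; y=(v-K[1,2])/K[1,1]
    if fish:
        r=np.hypot(x,y); s=np.sinc(r/np.pi); d=np.array([x*s,-y*s,-np.cos(r)])
    else: d=np.array([x,-y,-1])
    return rot(c['attitude'])@d
def atz(c,u,v,z,fish=False):
    d=ray(c,u,v,fish); e=np.array(c['eye']); return (e+d*(z-e[2])/d[2]).round(4)
def proj(c,p,fish=False):
    K=np.array(c['camera_matrix']); q=rot(c['attitude']).T@(np.array(p)-c['eye']); x,y,z=q[0],-q[1],-q[2]
    if fish:
        r=np.hypot(x,y); t=np.arctan2(r,z); x,y=x/r*t,y/r*t
    else: x,y=x/z,y/z
    return (K[0,0]*x+K[0,2],K[1,1]*y+K[1,2])
E
python3 - <<'E'
from h import *
print(status.get_obs())
for n in ('scene','side','wrist'):
    c=shot(n,n+'0'); print(n,{k:np.array(v).round(4).tolist() for k,v in c.items() if k!='img'})
a=cv2.imread('pics/scene0.png')
cv2.imwrite('pics/scene0b.png',cv2.resize(a,(800,600),interpolation=2))
a=cv2.imread('pics/side0.png')
cv2.imwrite('pics/side0b.png',cv2.resize(a,(800,600),interpolation=2))
E
```

```text
pics
{'t': 0.0, 'joint_pos': array([ 1.14107364e+00,  2.64759830e-01,  1.60539797e+00,  1.73173669e-05,
        1.27368311e+00, -3.69248344e-02]), 'dq': array([ 0.0004088 ,  0.00027041,  0.00069518, -0.00086492,  0.00148255,
       -0.00066504]), 'effort': array([ 1.76221645e-03, -5.15128398e+01, -3.67307174e+01,  1.29033390e-05,
        1.30183817e-02, -7.39402566e-06]), 'tool_pos': array([0.25807739, 0.62291749, 0.22994458]), 'tcp_rot': array([-2.67964745e-04,  1.95141132e-01,  9.80774528e-01, -1.09175468e-03]), 'ft_force': array([-0.37773149,  0.03238417, -0.13652493]), 'torque': array([ 0.03082229, -0.03985478, -0.02061184]), 'gripper_force': 0.0, 'width': 1.000058707870428}
scene {'camera_matrix': [[438.6256, 0.0, 251.66], [0.0, 438.6256, 190.9885], [0.0, 0.0, 1.0]], 'eye': [-0.2571, -0.8559, 0.9392], 'attitude': [0.8131, 0.4165, -0.1913, -0.3589]}
side {'camera_matrix': [[428.0117, 0.0, 249.6891], [0.0, 428.0117, 188.5121], [0.0, 0.0, 1.0]], 'eye': [-0.28, -1.4065, 0.7404], 'attitude': [0.793, 0.5409, -0.1668, -0.2254]}
wrist {'camera_matrix': [[297.3186, 0.0, 254.977], [0.0, 297.3186, 189.8487], [0.0, 0.0, 1.0]], 'eye': [0.1804, 0.6561, 0.3734], 'attitude': [0.8199, -0.1375, -0.0908, 0.5483]}
```

View pics/scene0b.png

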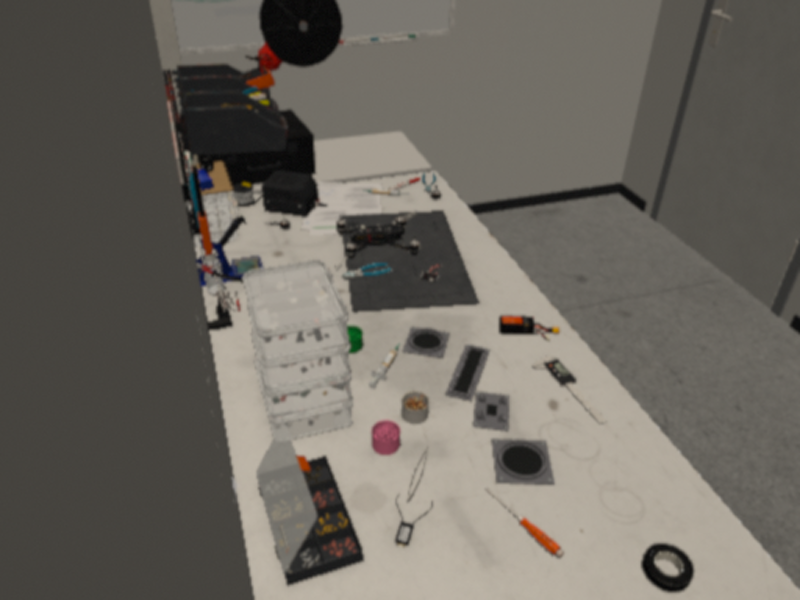

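View pics/side0b.png

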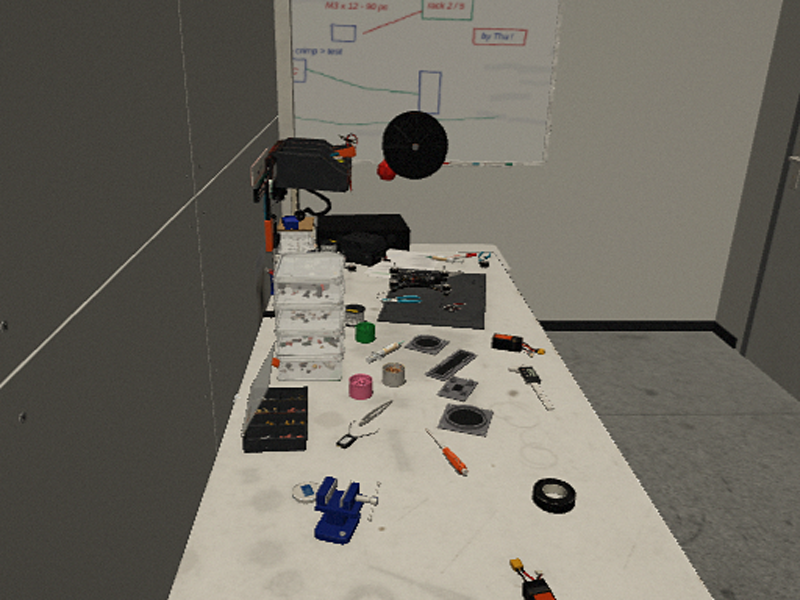

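Scene view: the candidates for the tin are pink (386,438), green (350,340) and plain grey with brass wool (415,408), so the grey one. The cups are at (523,460) and (427,342), the cradle at (492,410), the tray at (468,372), the syringe at (386,365) and the tweezers at (418,473). In the side view the reel seems to be at (354,316), behind the boxes, and the black ring at (555,495) is tape. Next I'll measure these and take one close crop.

```bash
python3 - <<'E'
from h import *
s=load('scene0'); d=load('side0'); k=.64
for n,u,v,z in [('cupA',523,460,.004),('cupB',427,342,.004),('cradle',492,410,.004),('tray',468,372,.004),('syr',386,365,.008),('twz',418,473,.005),('tin',415,408,.019),('pink',386,438,.019),('green',352,340,.019),('driver',525,522,.01),('cutter',368,271,.01)]:
    print(n,atz(s,u*k,v*k,z))
for n,u,v,z in [('cupA',466,418,.004),('cupB',427,344,.004),('cradle',459,388,.004),('tray',452,363,.004),('syr',385,351,.008),('twz',376,413,.005),('tin',394,375,.019),('reel',354,316,.0215)]:
    print('side',n,atz(d,u*k,v*k,z))
a=cv2.imread('pics/scene0.png')[200:330,190:370]
cv2.imwrite('pics/c1.png',cv2.resize(a,(790,570),interpolation=cv2.INTER_CUBIC))
b=cv2.imread('pics/side0.png')[185:300,170:330]
cv2.imwrite('pics/c2.png',cv2.resize(b,(790,568),interpolation=cv2.INTER_CUBIC))
E
```

```text
cupA [ 0.5165 -0.484   0.004 ]
cupB [ 0.6556 -0.1473  0.004 ]
cradle [ 0.5814 -0.371   0.004 ]
tray [ 0.6379 -0.2711  0.004 ]
syr [ 0.5363 -0.1363  0.008 ]
twz [ 0.3674 -0.3664  0.005 ]
tin [ 0.4733 -0.2684  0.019 ]
pink [ 0.38   -0.2795  0.019 ]
green [ 0.5373 -0.037   0.019 ]
driver [ 0.4042 -0.5605  0.01  ]
cutter [0.7646 0.1333 0.01  ]
side cupA [ 0.5149 -0.4828  0.004 ]
side cupB [ 0.6538 -0.1484  0.004 ]
side cradle [ 0.5815 -0.3742  0.004 ]
side tray [ 0.6438 -0.267   0.004 ]
side syr [ 0.5337 -0.1359  0.008 ]
side twz [ 0.3631 -0.3721  0.005 ]
side tin [ 0.4727 -0.2714  0.019 ]
side reel [0.5618 0.0698 0.0215]
```

View pics/c1.png

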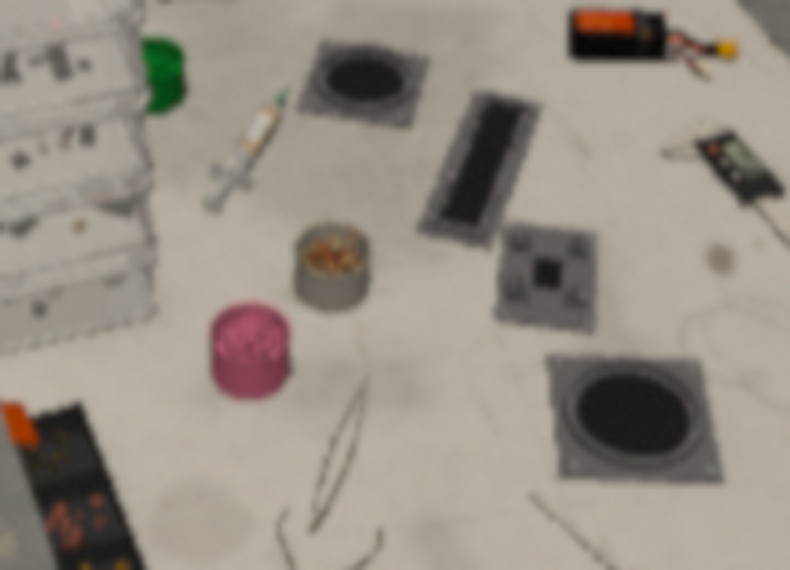

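View pics/c2.png

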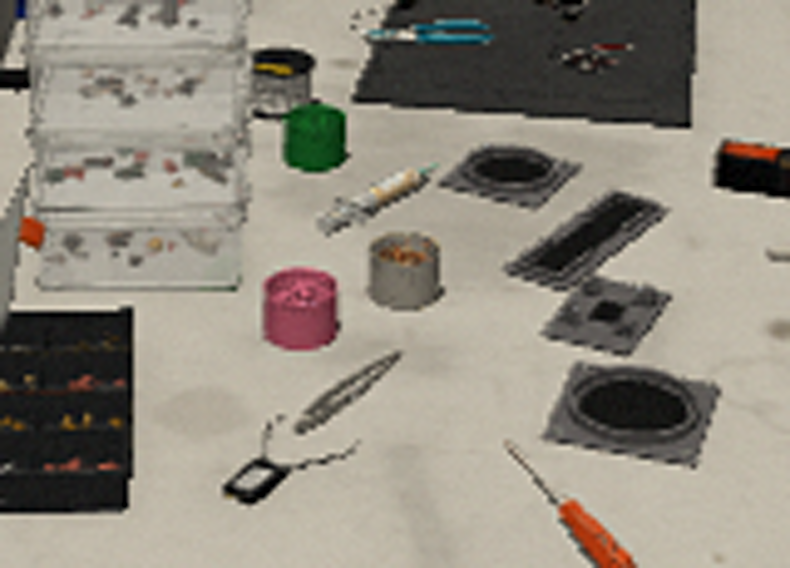

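View pics/wrist0.png

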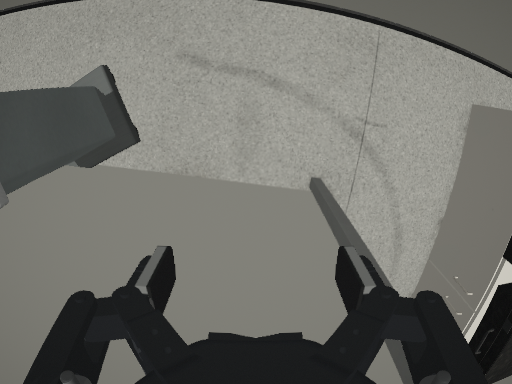

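Crop c1 shows the brass-wool tin at (332,265), clearly distinct from the pink one (250,350) and the green one (163,75). Crop c2 shows the reel at (283,82), just behind the boxes. The wrist view shows only the floor and cart. I'm rising now and swinging over the bench for a hover look.

Emit:
send_rows(
  rows=[
    [[0,0,-0.075],[0,0,0],-1],
    [[0,0,-0.075],[0,0,0],-1],
    [[0,0,-0.075],[0,0,0],-1],
    [[0,0,-0.075],[0,0,0],-1],
    [[0,0,-0.075],[0,0,0],-1],
  ],
)

```text
t: 0.57
tool_pos: [0.2582, 0.6232, 0.4201]
tcp_rot: [-0.0, 0.195, 0.981, -0.0]
ft_force: [-0.1, 0.9, 0.4]
width: 1.0
gripper_force: 0.0
```

Emit:
send_rows(
  rows=[
    [[0,0,-0.075],[0,0,0],-1],
    [[0,0,-0.075],[0,0,0],-1],
    [[0,0,-0.075],[0,0,0],-1],
    [[0,0,0],[0,0,0],-1],
    [[-0.045,-0.06,0],[0,0,0],-1],
  ],
)

```text
t: 0.98
tool_pos: [0.2667, 0.592, 0.5312]
tcp_rot: [-0.001, 0.193, 0.981, 0.002]
ft_force: [1.5, -0.7, -1.9]
width: 1.004
gripper_force: 0.0
```

Emit:
send_rows(
  rows=[
    [[-0.045,-0.06,0],[0,0,0],-1],
    [[-0.045,-0.06,0],[0,0,0],-1],
    [[-0.045,-0.06,0],[0,0,0],-1],
    [[-0.045,-0.06,0],[0,0,0],-1],
    [[-0.045,-0.06,0],[0,0,0],-1],
  ],
)

```text
t: 1.4
tool_pos: [0.3142, 0.4039, 0.5306]
tcp_rot: [-0.0, 0.195, 0.981, -0.0]
ft_force: [1.2, -1.2, 0.1]
width: 1.0
gripper_force: 0.0
```

Emit:
send_rows(
  rows=[
    [[-0.045,-0.06,0],[0,0,0],-1],
    [[-0.045,-0.06,0],[0,0,0],-1],
    [[-0.045,-0.06,0],[0,0,0],-1],
    [[-0.045,-0.06,0],[0,0,0],-1],
    [[-0.045,-0.06,0],[0,0,0],-1],
  ],
)

```text
t: 1.82
tool_pos: [0.3605, 0.2222, 0.5309]
tcp_rot: [0.0, 0.195, 0.981, -0.0]
ft_force: [1.3, 0.5, 1.1]
width: 1.003
gripper_force: 0.0
```

Emit:
send_rows(
  rows=[
    [[-0.045,-0.06,0],[0,0,0],-1],
    [[-0.045,-0.06,0],[0,0,0],-1],
    [[-0.045,-0.06,0],[0,0,0],-1],
    [[-0.045,-0.06,0],[0,0,0],-1],
    [[-0.045,-0.06,0],[0,0,0],-1],
  ],
)

```text
t: 2.23
tool_pos: [0.407, 0.0405, 0.531]
tcp_rot: [0.0, 0.195, 0.981, 0.0]
ft_force: [1.5, 0.7, 0.0]
width: 1.003
gripper_force: 0.0
```

Emit:
send_rows(
  rows=[
    [[-0.045,-0.06,0],[0,0,0],-1],
    [[-0.045,-0.06,0],[0,0,0],-1],
    [[0,0,0],[0,0,0],-1],
    [[0,0,0],[0,0,0],-1],
    [[0,0,0],[0,0,0],-1],
  ],
)

```text
t: 2.65
tool_pos: [0.4257, -0.0302, 0.5309]
tcp_rot: [-0.0, 0.196, 0.981, 0.0]
ft_force: [0.2, 1.0, -0.3]
width: 0.999
gripper_force: 0.0
```

```bash
python3 - <<'E'
from h import *
c=shot('wrist','w1'); print(c['eye'],rot(c['attitude'])@[0,0,-1]); print(status.get_obs()['joint_pos'].round(3))
a=cv2.imread('pics/w1.png'); cv2.imwrite('pics/w1b.png',cv2.resize(a,(800,600),interpolation=2))
s=load('scene0')
for u,v in [(247,277),(325,262),(350,322),(258,335)]: print('box',atz(s,u*.64,v*.64,.246))
E
```

```text
[0.34798316 0.00263355 0.67426829] [ 0.2997284  -0.1237499  -0.94596451]
[-1.280e-01 -2.470e-01  1.582e+00  1.000e-03  1.806e+00 -1.307e+00]
box [0.3407 0.0287 0.246 ]
box [ 0.4722 -0.0375  0.246 ]
box [ 0.3728 -0.2031  0.246 ]
box [ 0.2472 -0.1188  0.246 ]
```

View pics/w1b.png

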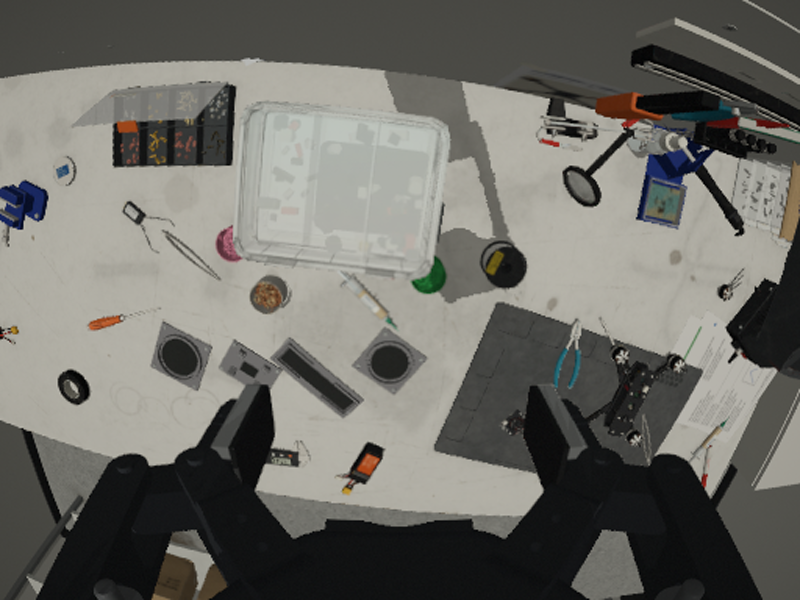

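Hover view (800x600): the reel is at (502,264), syringe (368,298), tin (269,294), tweezers (190,253), cups at (181,357) and (391,361), cradle (249,365) and tray (317,377). The pink tin is at (228,243) and the green one at (429,275), both partly under the stack's edge. I'll measure the outlines metrically.

```bash
python3 - <<'E'
from h import *
def blobs(fn,fish,seeds):
    c=load(fn); a=cv2.imread(f'pics/{fn}.png').astype(int)
    for n,u,v,thr,z in seeds:
        m=(a.max(2)<thr).astype(np.uint8)
        N,l,st,ce=cv2.connectedComponentsWithStats(m,connectivity=4)
        w=l[v-4:v+5,u-4:u+5]; w=w[w>0]
        if len(w)==0: print(n,'none'); continue
        i=np.bincount(w).argmax()
        k=max(cv2.findContours((l==i).astype(np.uint8),cv2.RETR_EXTERNAL,cv2.CHAIN_APPROX_NONE)[0],key=len)[:,0]
        p=np.array([atz(c,x,y,z,fish)[:2] for x,y in k],np.float32)
        r=cv2.minAreaRect(p*1000); e=cv2.minEnclosingCircle(p*1000)
        print(fn,n,st[i,4],'rect c',np.round(r[0],1),np.round(r[1],1),round(r[2],1),'circ',np.round(e[0],1),round(e[1],1))
k=.64
S=[('cupA',116,228,60,.004),('cupB',250,231,60,.004),('tray',203,241,60,.004),('cradle',159,233,60,.004),
('cupAfoot',181*.64+27*.64,357*.64,118,.004),('cupBfoot',391*.64,381*.64,118,.004),('trayfoot',203,241,118,.004)]
blobs('w1',True,[(n,int(u),int(v),t,z) for n,u,v,t,z in S])
S=[('cupA',523,460,45,.004),('cupB',427,342,45,.004),('tray',468,372,45,.004),('cradle',492,410,45,.004)]
blobs('scene0',False,[(n,int(u*k),int(v*k),t,z) for n,u,v,t,z in S])
c=load('w1')
for n,u,v,z in [('reel top',503,262,.043),('syr flange',348,277,.008),('syr needle',396,328,.008),('twz a',164,233,.005),('twz b',219,278,.005),('tintop',268,293,.038),('drv tip',160,309,.005),('boxA',244,104,.246),('boxB',448,122,.246),('boxC',431,276,.246),('boxD',235,262,.246),('green',430,272,.038),('cradle c',249,365,.004)]: print(n,atz(c,u*k,v*k,z,True))
a=cv2.imread('pics/w1.png'); 
x=cv2.resize(a[140:270,60:345],(798,364),interpolation=2);cv2.imwrite('pics/w1c.png',x)
E
```

```text
w1 cupA 392 rect c [ 515.7 -482.4] [68.4 65.2] 18.7 circ [ 516.  -480.9] 35.1
w1 cupB 399 rect c [ 657.6 -141.8] [58.9 58.7] 82.7 circ [ 657.9 -141.7] 30.1
w1 tray 464 rect c [ 643.3 -267. ] [140.1  26.6] 23.0 circ [ 642.7 -266.2] 70.5
w1 cradle 61 rect c [ 582.8 -368.3] [27.2 18.7] 30.9 circ [ 583.5 -368.8] 14.8
w1 cupAfoot 999 rect c [ 515.9 -479.3] [ 99.5 100.3] 40.9 circ [ 515.8 -479. ] 67.9
w1 cupBfoot 1012 rect c [ 655.9 -140.9] [87.3 86.6] 29.0 circ [ 654.6 -140.8] 58.5
w1 trayfoot 58925 rect c [1118.  -300.4] [3413.3 1532.6] 67.2 circ [1821.9 -595.7] 1706.7
scene0 cupA 339 rect c [ 516.3 -480.9] [57.6 66.6] 42.5 circ [ 515.4 -481.8] 33.5
scene0 cupB 121 rect c [ 659.7 -140.4] [48.7 51. ] 41.2 circ [ 657.7 -142. ] 27.1
scene0 tray 199 rect c [ 644.1 -266.8] [132.3  23.8] 22.5 circ [ 644.2 -267. ] 66.2
scene0 cradle 23 rect c [ 581.2 -368. ] [18.2 12. ] 35.4 circ [ 582.1 -369.2] 10.1
reel top [0.557  0.0779 0.043 ]
syr flange [ 0.5013 -0.1425  0.008 ]
syr needle [ 0.6053 -0.1077  0.008 ]
twz a [ 0.3175 -0.3892  0.005 ]
twz b [ 0.4225 -0.335   0.005 ]
tintop [ 0.4702 -0.257   0.038 ]
drv tip [ 0.4261 -0.4653  0.005 ]
boxA [ 0.2534 -0.1135  0.246 ]
boxB [0.3466 0.052  0.246 ]
boxC [ 0.4763 -0.0164  0.246 ]
boxD [ 0.388  -0.1892  0.246 ]
green [ 0.5326 -0.0248  0.038 ]
cradle c [ 0.5763 -0.3634  0.004 ]
```

View pics/w1c.png

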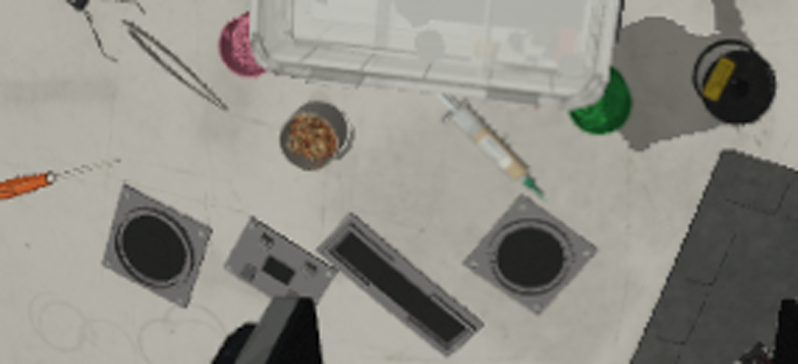

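Holders measured consistently in two views: spool cup (0.516,-0.481), foot 100 mm; tin cup (0.657,-0.141), foot 87 mm; tray (0.643,-0.267) at 23°; cradle (0.582,-0.369) at about 31°. The reel comes first, with a look from close above it.

Emit:
send_rows(
  rows=[
    [[-0.032,0.06,0],[0,0,0],-1],
    [[-0.032,0.06,0],[0,0,0],-1],
    [[-0.032,0.06,0],[0,0,0],-1],
    [[-0.032,0.06,0],[0,0,0],-1],
    [[-0.032,0.06,0],[0,0,0],-1],
  ],
)

```text
t: 3.12
tool_pos: [0.5575, 0.0811, 0.5317]
tcp_rot: [0.0, 0.193, 0.981, 0.0]
ft_force: [0.6, -0.7, 0.2]
width: 1.001
gripper_force: 0.0
```

Emit:
send_rows(
  rows=[
    [[0,0,0.07],[0,0,0],-1],
    [[0,0,0.07],[0,0,0],-1],
    [[0,0,0.07],[0,0,0],-1],
    [[0,0,0.07],[0,0,0],-1],
    [[0,0,0.07],[0,0,0],-1],
  ],
)

```text
t: 3.53
tool_pos: [0.5565, 0.0802, 0.3549]
tcp_rot: [0.0, 0.193, 0.981, 0.0]
ft_force: [0.7, 0.3, 0.0]
width: 1.001
gripper_force: 0.0
```

Emit:
send_rows(
  rows=[
    [[0,0,0.07],[0,0,0],-1],
    [[0,0,0.07],[0,0,0],-1],
    [[0,0,0.07],[0,0,0],-1],
    [[0,0,0],[0,0,0],-1],
    [[0,0,0],[0,0,0],-1],
  ],
)

```text
t: 3.95
tool_pos: [0.5551, 0.0793, 0.2494]
tcp_rot: [-0.002, 0.194, 0.981, -0.001]
ft_force: [0.2, -0.1, 0.0]
width: 1.002
gripper_force: 0.0
```

```bash
python3 - <<'E'
from h import *
c=shot('wrist','w2')
a=cv2.imread('pics/w2.png'); cv2.imwrite('pics/w2b.png',cv2.resize(a,(800,600),interpolation=2))
s=load('scene0')
for n,u,v in [('plunger',237.8,246.8),('needle',254.5,221)]: print(n,atz(s,u,v,.008))
E
```

```text
plunger [ 0.471  -0.1572  0.008 ]
needle [ 0.6003 -0.1114  0.008 ]
```

View pics/w2b.png

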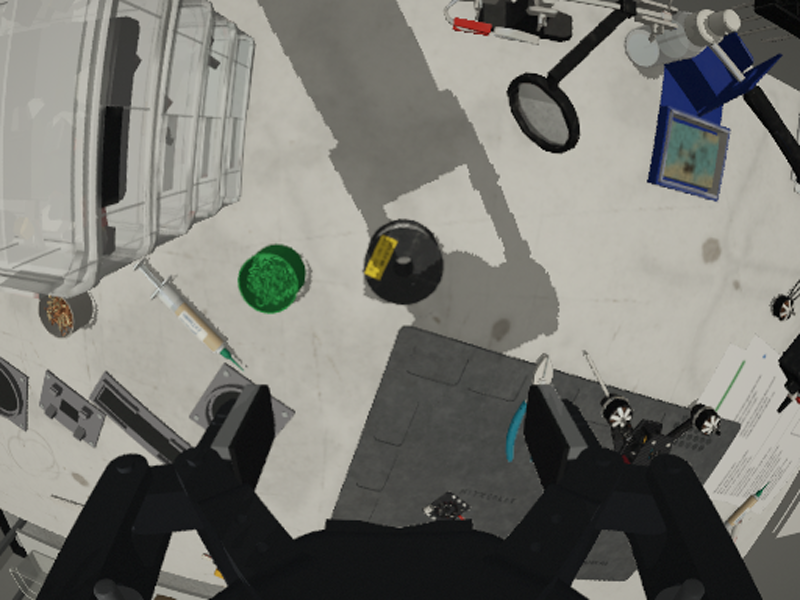

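The view shows the reel's top disc spanning (364..443, 220..303), centre (404,262), the green tin at (272,278), and the syringe with flange at about (163,288) and needle tip at (243,368).

```bash
python3 - <<'E'
from h import *
c=load('w2');k=.64
for n,u,v,z in [('top',403.5,261.5,.043),('L',364,262,.043),('R',443,262,.043),('T',404,220,.043),('B',404,303,.043),('green',271,279,.038),('fl1',151,300,.008),('fl2',178,279,.008),('flc',164,291,.008),('tip',243,368,.006),('barrel end',219,349,.008),('cutter tip',543,355,.01),('tin',64,313,.038)]: print(n,atz(c,u*k,v*k,z,True))
print(status.get_obs()['tool_pos'],status.get_obs()['tcp_rot'])
E
```

```text
top [0.5622 0.0809 0.043 ]
L [0.5508 0.0523 0.043 ]
R [0.5742 0.1093 0.043 ]
T [0.5321 0.0936 0.043 ]
B [0.594  0.0684 0.043 ]
green [ 0.5353 -0.025   0.038 ]
fl1 [ 0.5103 -0.1622  0.008 ]
fl2 [ 0.504  -0.1226  0.008 ]
flc [ 0.5082 -0.1432  0.008 ]
tip [ 0.6094 -0.1068  0.006 ]
barrel end [ 0.582  -0.1189  0.008 ]
cutter tip [0.7035 0.1664 0.01  ]
tin [ 0.4781 -0.2504  0.038 ]
[0.55713919 0.07910818 0.25234013] [1.47899382e-04 1.94029140e-01 9.80995749e-01 1.08162133e-04]
```

Emit:
send_rows(
  rows=[
    [[-0.008,0.0075,0],[0,0,0],-1],
    [[0,0,0.07],[0,0,0],-1],
    [[0,0,0.07],[0,0,0],-1],
    [[0,0,0.07],[0,0,0],-1],
    [[0,0,0.07],[0,0,0],-1],
  ],
)

```text
t: 4.42
tool_pos: [0.5661, 0.0803, 0.1142]
tcp_rot: [0.004, 0.195, 0.981, 0.001]
ft_force: [0.8, 0.6, 0.6]
width: 1.0
gripper_force: 0.0
```

Emit:
send_rows(
  rows=[
    [[0,0,0.07],[0,0,0],-1],
    [[0,0,0.06],[0,0,0],-1],
    [[0,0,0.04],[0,0,0],-1],
    [[0,0,0.034],[0,0,0],-1],
    [[0,0,0],[0,0,0],-1],
  ],
)

```text
t: 4.83
tool_pos: [0.5625, 0.0799, 0.0082]
tcp_rot: [-0.001, 0.195, 0.981, -0.0]
ft_force: [-0.9, 0.1, 0.7]
width: 1.0
gripper_force: 0.0
```

Emit:
send_rows(
  rows=[
    [[0,0,0],[0,0,0],0],
    [[0,0,0],[0,0,0],0],
    [[0,0,0],[0,0,0],1],
    [[0,0,0],[0,0,0],1],
    [[0,0,0],[0,0,0],1],
  ],
  force=50,
)

```text
t: 5.25
tool_pos: [0.5656, 0.0799, 0.0126]
tcp_rot: [0.003, 0.195, 0.981, 0.001]
ft_force: [0.8, -0.2, 6.7]
width: 0.721
gripper_force: 55.6
```

Emit:
send_rows(
  rows=[
    [[0,0,0],[0,0,0],1],
    [[0,0,0],[0,0,0],1],
    [[0,0,0],[0,0,0],1],
    [[0,0,0],[0,0,0],1],
    [[0,0,0],[0,0,0],1],
  ],
)

```text
t: 5.67
tool_pos: [0.5656, 0.0799, 0.0125]
tcp_rot: [0.003, 0.195, 0.981, 0.001]
ft_force: [0.9, 0.3, 8.7]
width: 0.719
gripper_force: 55.6
```

Emit:
send_rows(
  rows=[
    [[0,0,-0.01],[0,0,0],1],
    [[0,0,-0.04],[0,0,0],1],
    [[0,0,-0.06],[0,0,0],1],
    [[0,0,-0.07],[0,0,0],1],
    [[0,0,-0.07],[0,0,0],1],
  ],
)

```text
t: 6.08
tool_pos: [0.5607, 0.0795, 0.1349]
tcp_rot: [-0.001, 0.195, 0.981, -0.0]
ft_force: [0.2, 0.4, -2.0]
width: 0.723
gripper_force: 55.3
```

Emit:
send_rows(
  rows=[
    [[0,0,-0.07],[0,0,0],1],
    [[0,0,-0.07],[0,0,0],1],
    [[0,0,-0.07],[0,0,0],1],
    [[0,0,-0.06],[0,0,0],1],
    [[0,0,0],[0,0,0],1],
  ],
)

```text
t: 6.5
tool_pos: [0.5658, 0.08, 0.2782]
tcp_rot: [0.006, 0.195, 0.981, 0.002]
ft_force: [2.0, -0.2, -1.0]
width: 0.721
gripper_force: 55.5
```

Emit:
send_rows(
  rows=[
    [[-0.01,-0.03,0],[0,0,0],1],
    [[-0.02,-0.06,0],[0,0,0],1],
    [[-0.0215,-0.067,0],[0,0,0],1],
    [[-0.0215,-0.067,0],[0,0,0],1],
    [[-0.0215,-0.067,0],[0,0,0],1],
  ],
)

```text
t: 6.92
tool_pos: [0.5489, -0.0739, 0.2682]
tcp_rot: [-0.001, 0.195, 0.981, 0.0]
ft_force: [0.3, -1.1, -1.4]
width: 0.72
gripper_force: 55.5
```

Emit:
send_rows(
  rows=[
    [[-0.0215,-0.067,0],[0,0,0],1],
    [[-0.0215,-0.067,0],[0,0,0],1],
    [[-0.0215,-0.067,0],[0,0,0],1],
    [[-0.0215,-0.067,0],[0,0,0],1],
    [[-0.0215,-0.067,0],[0,0,0],1],
  ],
)

```text
t: 7.33
tool_pos: [0.5345, -0.2494, 0.2681]
tcp_rot: [-0.001, 0.195, 0.981, 0.0]
ft_force: [0.9, -0.2, -2.6]
width: 0.724
gripper_force: 55.5
```

Emit:
send_rows(
  rows=[
    [[-0.0215,-0.067,0],[0,0,0],1],
    [[-0.0215,-0.067,0],[0,0,0],1],
    [[-0.0215,-0.067,0],[0,0,0],1],
    [[-0.0215,-0.067,0],[0,0,0],1],
    [[-0.02,-0.06,0],[0,0,0],1],
  ],
)

```text
t: 7.75
tool_pos: [0.5206, -0.4216, 0.2678]
tcp_rot: [-0.001, 0.195, 0.981, 0.0]
ft_force: [0.1, 0.4, -2.6]
width: 0.72
gripper_force: 55.5
```

Emit:
send_rows(
  rows=[
    [[-0.015,-0.04,0],[0,0,0],1],
    [[0,0,0],[0,0,0],1],
    [[0,0,0],[0,0,0],1],
    [[0,0,0],[0,0,0],1],
    [[0,0,0],[0,0,0],1],
  ],
)

```text
t: 8.17
tool_pos: [0.5212, -0.44, 0.2687]
tcp_rot: [-0.001, 0.195, 0.981, 0.001]
ft_force: [0.3, 0.6, -1.9]
width: 0.72
gripper_force: 55.4
```

```bash
python3 - <<'E'
from h import *
c=shot('wrist','w3')
a=cv2.imread('pics/w3.png'); cv2.imwrite('pics/w3b.png',cv2.resize(a,(800,600),interpolation=2))
o=status.get_obs();print(o['tool_pos'],o['tcp_rot'],o['joint_pos'])
for p in ([.516,-.4805,.004],[.582,-.3685,.004],[.6435,-.267,.004]): print(np.array(proj(c,p,True))/.64)
E
```

```text
[ 0.5213853  -0.43992826  0.26903325] [-2.53365593e-04  1.94510552e-01  9.80900328e-01  3.57682051e-04] [-7.37552626e-01  2.58617819e-01  1.54144533e+00  3.60985017e-04
  1.34233257e+00 -1.91691392e+00]
[353.60322078 249.71409411]
[493.86376832 269.4693893 ]
[605.98064846 288.56334479]
```

View pics/w3b.png

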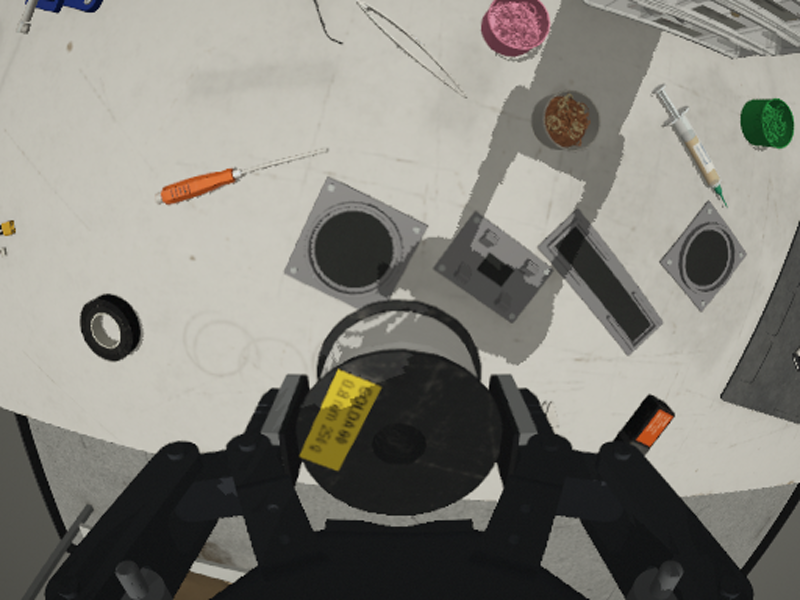

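The view shows the reel held square between the fingers, and my projected spool-cup centre (354,250) falls on the dark disc (354,249). The driver is at (240,175), the tweezers from (362,5) to (465,97), the tin at (565,121), and the syringe from (658,90) to (726,205). Lowering the reel.

Emit:
send_rows(
  rows=[
    [[-0.01,-0.04,0],[0,0,0],1],
    [[-0.011,-0.039,0],[0,0,0],1],
    [[0,0,0.07],[0,0,0],1],
    [[0,0,0.07],[0,0,0],1],
    [[0,0,0.07],[0,0,0],1],
  ],
)

```text
t: 8.63
tool_pos: [0.5168, -0.4817, 0.1648]
tcp_rot: [0.001, 0.195, 0.981, -0.001]
ft_force: [-0.0, 0.1, -2.8]
width: 0.722
gripper_force: 55.9
```

Emit:
send_rows(
  rows=[
    [[0,0,0.07],[0,0,0],1],
    [[0,0,0.07],[0,0,0],1],
    [[0,0,0.06],[0,0,0],1],
    [[0,0,0.04],[0,0,0],1],
    [[0,0,0.03],[0,0,0],1],
  ],
)

```text
t: 9.05
tool_pos: [0.515, -0.4792, 0.0262]
tcp_rot: [-0.002, 0.194, 0.981, 0.001]
ft_force: [0.2, 0.9, -2.6]
width: 0.723
gripper_force: 55.8
```

Emit:
send_rows(
  rows=[
    [[0,0,0.01],[0,0,0],1],
    [[0,0,0.006],[0,0,0],1],
    [[0,0,0],[0,0,0],1],
    [[0,0,0],[0,0,0],1],
    [[0,0,0],[0,0,0],1],
  ],
)

```text
t: 9.47
tool_pos: [0.5171, -0.4831, 0.0237]
tcp_rot: [0.002, 0.195, 0.981, -0.001]
ft_force: [0.2, 0.6, -2.6]
width: 0.72
gripper_force: 55.8
```

```bash
python3 - <<'E'
from h import *
o=status.get_obs();print(o['tool_pos'],o['tcp_rot'],o['ft_force'])
c=load('w3');k=.64
for n,u,v,z in [('twzA',362,5,.005),('twzB',465,97,.005),('plunger',658,90,.008),('flange',675,119,.008),('fl1',664,126,.008),('fl2',688,112,.008),('tip',726,205,.008),('bar end',715,185,.008),('tin',565,121,.038),
('tray1',577,210,.004),('tray2',537,245,.004),('tray3',628,355,.004),('tray4',663,322,.004),('cr1',478,210,.004),('cr2',552,260,.004),('cr3',513,322,.004),('cr4',434,265,.004),('cr',496,268,.004)]: print(n,atz(c,u*k,v*k,z,True))
E
```

```text
[ 0.51714129 -0.48310033  0.02368348] [ 0.00160843  0.19511221  0.98077904 -0.00105517] [ 0.19827517  0.55446028 -2.55131264]
twzA [ 0.3157 -0.3879  0.005 ]
twzB [ 0.4267 -0.338   0.005 ]
plunger [ 0.4747 -0.155   0.008 ]
flange [ 0.5063 -0.1454  0.008 ]
fl1 [ 0.5094 -0.1606  0.008 ]
fl2 [ 0.5037 -0.1272  0.008 ]
tip [ 0.6086 -0.1052  0.008 ]
bar end [ 0.5836 -0.1151  0.008 ]
tin [ 0.4734 -0.2712  0.038 ]
tray1 [ 0.5576 -0.2748  0.004 ]
tray2 [ 0.5751 -0.3224  0.004 ]
tray3 [ 0.7276 -0.2584  0.004 ]
tray4 [ 0.7073 -0.2098  0.004 ]
cr1 [ 0.5245 -0.3635  0.004 ]
cr2 [ 0.5943 -0.3128  0.004 ]
cr3 [ 0.6392 -0.3676  0.004 ]
cr4 [ 0.5571 -0.4186  0.004 ]
cr [ 0.5814 -0.3662  0.004 ]
```

Emit:
send_rows(
  rows=[
    [[0,0,0.005],[0,0,0],1],
    [[0,0,0.003],[0,0,0],1],
    [[0,0,0],[0,0,0],1],
    [[0,0,0],[0,0,0],1],
    [[0,0,0],[0,0,0],1],
  ],
)

```text
t: 9.88
tool_pos: [0.5157, -0.4819, 0.0173]
tcp_rot: [-0.0, 0.195, 0.981, 0.0]
ft_force: [0.1, -0.2, -3.0]
width: 0.725
gripper_force: 55.8
```

Emit:
send_rows(
  rows=[
    [[0,0,0.004],[0,0,0],1],
    [[0,0,0],[0,0,0],1],
    [[0,0,0],[0,0,0],1],
    [[0,0,0],[0,0,0],1],
    [[0,0,0],[0,0,0],1],
  ],
)

```text
t: 10.3
tool_pos: [0.516, -0.4821, 0.0166]
tcp_rot: [0.0, 0.195, 0.981, -0.0]
ft_force: [-2.0, 2.1, 5.9]
width: 0.721
gripper_force: 56.2
```

Contact is felt at z 0.0166, just where expected. Releasing, rising and going to the tin.

Emit:
send_rows(
  rows=[
    [[0,0,0],[0,0,0],-1],
    [[0,0,0],[0,0,0],-1],
    [[0,0,0],[0,0,0],-1],
    [[0,0,0],[0,0,0],-1],
    [[0,0,0],[0,0,0],-1],
  ],
)

```text
t: 10.72
tool_pos: [0.5159, -0.4819, 0.0151]
tcp_rot: [0.0, 0.195, 0.981, -0.0]
ft_force: [0.2, -0.1, 0.3]
width: 1.0
gripper_force: 0.0
```

Emit:
send_rows(
  rows=[
    [[0,0,-0.02],[0,0,0],-1],
    [[0,0,-0.04],[0,0,0],-1],
    [[0,0,-0.07],[0,0,0],-1],
    [[0,0,-0.07],[0,0,0],-1],
    [[0,0,-0.07],[0,0,0],-1],
  ],
)

```text
t: 11.13
tool_pos: [0.5156, -0.4816, 0.1519]
tcp_rot: [-0.0, 0.195, 0.981, 0.0]
ft_force: [1.1, -0.9, 0.4]
width: 1.0
gripper_force: 0.0
```

Emit:
send_rows(
  rows=[
    [[0,0,-0.07],[0,0,0],-1],
    [[0,0,-0.07],[0,0,0],-1],
    [[0,0,-0.06],[0,0,0],-1],
    [[0.034,0.051,0],[0,0,0],-1],
    [[0.034,0.051,0],[0,0,0],-1],
  ],
)

```text
t: 11.55
tool_pos: [0.5053, -0.4237, 0.2553]
tcp_rot: [0.004, 0.196, 0.981, -0.002]
ft_force: [-0.5, 1.3, 0.9]
width: 0.999
gripper_force: 0.0
```

Emit:
send_rows(
  rows=[
    [[0.034,0.051,0],[0,0,0],-1],
    [[0.034,0.051,0],[0,0,0],-1],
    [[0.034,0.051,0],[0,0,0],-1],
    [[0.034,0.051,0],[0,0,0],-1],
    [[0.034,0.051,0],[0,0,0],-1],
  ],
)

```text
t: 11.97
tool_pos: [0.4737, -0.2701, 0.2511]
tcp_rot: [0.001, 0.195, 0.981, -0.0]
ft_force: [0.7, 0.1, -0.8]
width: 0.996
gripper_force: 0.0
```

Emit:
send_rows(
  rows=[
    [[0,0,0],[0,0,0],-1],
    [[0,0,0],[0,0,0],-1],
    [[0,0,0],[0,0,0],-1],
    [[0,0,0],[0,0,0],-1],
    [[0,0,0],[0,0,0],-1],
  ],
)

```text
t: 12.38
tool_pos: [0.4745, -0.2725, 0.2505]
tcp_rot: [0.0, 0.196, 0.981, -0.0]
ft_force: [-0.2, -0.6, 0.2]
width: 1.0
gripper_force: 0.0
```

```bash
python3 - <<'E'
from h import *
c=shot('wrist','w4')
a=cv2.imread('pics/w4.png'); cv2.imwrite('pics/w4b.png',cv2.resize(a,(800,600),interpolation=2))
o=status.get_obs();print(o['tool_pos'],o['tcp_rot'],o['joint_pos'])
print(np.array(proj(c,[.516,-.4805,.047],True))/.64)
E
```

```text
[ 0.47440813 -0.27244373  0.25028443] [ 3.27421493e-06  1.95675032e-01  9.80668791e-01 -6.94630112e-05] [-5.66743802e-01  9.96696532e-03  1.85552221e+00 -1.32899163e-04
  1.27604717e+00 -1.74361004e+00]
[204.50660194 382.9066813 ]
```

View pics/w4b.png

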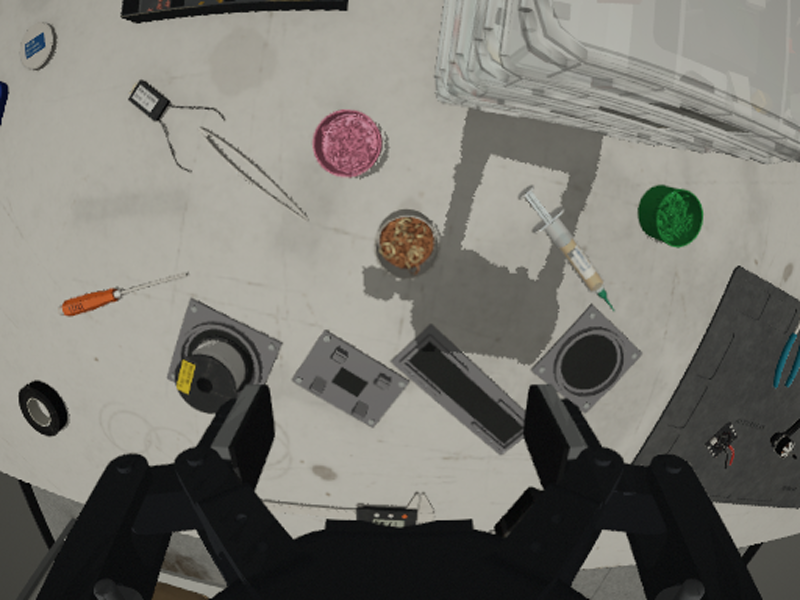

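The reel's top is at (204,383), exactly where a seated reel should project. The tin's top is at (407,243), the syringe runs (526,192)–(612,310), and the tweezers (203,128)–(307,217).

```bash
python3 - <<'E'
from h import *
c=load('w4');k=.64
for n,u,v,z in [('tin',407,243,.038),('tinL',376,243,.038),('tinR',439,243,.038),('tinT',408,210,.038),('tinB',407,277,.038),('twzA',203,128,.005),('twzB',307,217,.005),('plunger',526,192,.008),('fl1',532,234,.006),('fl2',561,211,.006),('flc',547,222,.008),('barend',600,284,.008),('tip',612,310,.008),
('cr patch',350,381,.004),('cr1',325,331,.004),('cr2',408,380,.004),('cr3',375,426,.004),('cr4',293,376,.004),('traypk1',430,335,.01),('tray2',392,362,.004),('tray3',503,453,.004),('cupB',589,359,.004)]: print(n,atz(c,u*k,v*k,z,True))
E
```

```text
tin [ 0.4713 -0.2632  0.038 ]
tinL [ 0.462  -0.2856  0.038 ]
tinR [ 0.4809 -0.24    0.038 ]
tinT [ 0.4475 -0.2526  0.038 ]
tinB [ 0.4971 -0.2738  0.038 ]
twzA [ 0.3123 -0.3881  0.005 ]
twzB [ 0.4239 -0.3354  0.005 ]
plunger [ 0.4741 -0.1545  0.008 ]
fl1 [ 0.5112 -0.161   0.006 ]
fl2 [ 0.5013 -0.1292  0.006 ]
flc [ 0.5054 -0.1451  0.008 ]
barend [ 0.5796 -0.1127  0.008 ]
tip [ 0.61   -0.1069  0.008 ]
cr patch [ 0.582  -0.3668  0.004 ]
cr1 [ 0.5256 -0.3661  0.004 ]
cr2 [ 0.602  -0.3148  0.004 ]
cr3 [ 0.6393 -0.3658  0.004 ]
cr4 [ 0.5566 -0.4167  0.004 ]
traypk1 [ 0.5634 -0.2778  0.01  ]
tray2 [ 0.5782 -0.3214  0.004 ]
tray3 [ 0.727  -0.2554  0.004 ]
cupB [ 0.654  -0.1408  0.004 ]
```

Emit:
send_rows(
  rows=[
    [[0.011,0.0115,0],[0,0,0],-1],
    [[0,0,0.07],[0,0,0],-1],
    [[0,0,0.07],[0,0,0],-1],
    [[0,0,0.07],[0,0,0],-1],
    [[0,0,0.07],[0,0,0],-1],
  ],
)

```text
t: 12.85
tool_pos: [0.4713, -0.2641, 0.1092]
tcp_rot: [0.0, 0.195, 0.981, -0.0]
ft_force: [0.4, -0.6, 0.7]
width: 0.994
gripper_force: 0.0
```

Emit:
send_rows(
  rows=[
    [[0,0,0.07],[0,0,0],-1],
    [[0,0,0.06],[0,0,0],-1],
    [[0,0,0.04],[0,0,0],-1],
    [[0,0,0.03],[0,0,0],-1],
    [[0,0,0],[0,0,0],-1],
  ],
)

```text
t: 13.27
tool_pos: [0.4681, -0.2621, 0.0062]
tcp_rot: [-0.004, 0.195, 0.981, 0.001]
ft_force: [-1.3, -0.0, -1.1]
width: 0.999
gripper_force: 0.0
```

Emit:
send_rows(
  rows=[
    [[0,0,0],[0,0,0],0.1],
    [[0,0,0],[0,0,0],0.3],
    [[0,0,0],[0,0,0],1],
    [[0,0,0],[0,0,0],1],
    [[0,0,0],[0,0,0],1],
  ],
  force=35,
)

```text
t: 13.68
tool_pos: [0.473, -0.265, 0.0123]
tcp_rot: [0.002, 0.195, 0.981, -0.001]
ft_force: [0.4, 0.5, 4.7]
width: 0.59
gripper_force: 37.0
```

Emit:
send_rows(
  rows=[
    [[0,0,0],[0,0,0],1],
    [[0,0,0],[0,0,0],1],
    [[0,0,0],[0,0,0],1],
    [[0,0,0],[0,0,0],1],
    [[0,0,0],[0,0,0],1],
  ],
)

```text
t: 14.1
tool_pos: [0.4729, -0.265, 0.0123]
tcp_rot: [0.002, 0.195, 0.981, -0.001]
ft_force: [-0.0, -0.2, 6.4]
width: 0.59
gripper_force: 37.2
```

Emit:
send_rows(
  rows=[
    [[0,0,-0.01],[0,0,0],1],
    [[0,0,-0.04],[0,0,0],1],
    [[0,0,-0.06],[0,0,0],1],
    [[0,0,-0.07],[0,0,0],1],
    [[0,0,-0.07],[0,0,0],1],
  ],
)

```text
t: 14.52
tool_pos: [0.4701, -0.2633, 0.1358]
tcp_rot: [-0.001, 0.195, 0.981, 0.0]
ft_force: [1.2, -0.8, -0.5]
width: 0.589
gripper_force: 36.8
```

Emit:
send_rows(
  rows=[
    [[0,0,-0.07],[0,0,0],1],
    [[0,0,-0.06],[0,0,0],1],
    [[-0.0355,0.053,0],[0,0,0],1],
    [[-0.0355,0.053,0],[0,0,0],1],
    [[-0.0355,0.053,0],[0,0,0],1],
  ],
)

```text
t: 14.93
tool_pos: [0.5517, -0.2108, 0.202]
tcp_rot: [0.001, 0.196, 0.981, -0.0]
ft_force: [0.5, -0.2, -0.8]
width: 0.59
gripper_force: 36.8
```

Emit:
send_rows(
  rows=[
    [[-0.0355,0.053,0],[0,0,0],1],
    [[-0.0355,0.053,0],[0,0,0],1],
    [[-0.0355,0.053,0],[0,0,0],1],
    [[-0.0355,0.053,0],[0,0,0],1],
    [[0,0,0],[0,0,0],1],
  ],
)

```text
t: 15.35
tool_pos: [0.6609, -0.1364, 0.2]
tcp_rot: [0.001, 0.194, 0.981, 0.001]
ft_force: [0.0, -0.7, -1.2]
width: 0.591
gripper_force: 36.8
```

Emit:
send_rows(
  rows=[
    [[0,0,0],[0,0,0],1],
    [[0,0,0.06],[0,0,0],1],
    [[0,0,0.06],[0,0,0],1],
    [[0,0,0],[0,0,0],1],
    [[0,0,0],[0,0,0],1],
  ],
)

```text
t: 15.77
tool_pos: [0.6539, -0.1403, 0.1378]
tcp_rot: [-0.003, 0.196, 0.981, 0.0]
ft_force: [-0.2, -0.2, -0.1]
width: 0.592
gripper_force: 36.9
```

```bash
python3 - <<'E'
from h import *
c=shot('wrist','w5')
a=cv2.imread('pics/w5.png'); cv2.imwrite('pics/w5b.png',cv2.resize(a[60:384,60:452],(726,600),interpolation=2))
o=status.get_obs();print(o['tool_pos'],o['tcp_rot'])
E
```

```text
[ 0.65592472 -0.14074456  0.14024181] [-9.29702171e-04  1.95572519e-01  9.80688801e-01 -3.94990322e-05]
```

View pics/w5b.png

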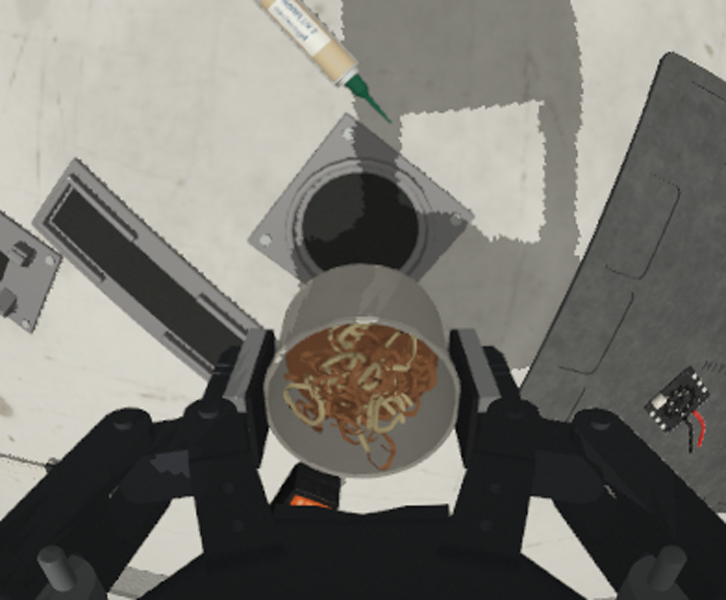

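The tin hangs square in the fingers, with the small cup's disc at crop (360,225) straight below. Lowering it.

Emit:
send_rows(
  rows=[
    [[0,0.0,0.07],[0,0,0],1],
    [[0,0,0.07],[0,0,0],1],
    [[0,0,0.05],[0,0,0],1],
    [[0,0,0.03],[0,0,0],1],
    [[0,0,0],[0,0,0],1],
  ],
)

```text
t: 16.23
tool_pos: [0.6551, -0.1401, 0.0281]
tcp_rot: [-0.002, 0.195, 0.981, 0.0]
ft_force: [-0.2, 0.1, -1.6]
width: 0.591
gripper_force: 36.9
```

Emit:
send_rows(
  rows=[
    [[0,0,0.014],[0,0,0],1],
    [[0,0,0.006],[0,0,0],1],
    [[0,0,0],[0,0,0],1],
    [[0,0,0],[0,0,0],1],
    [[0,0,0],[0,0,0],1],
  ],
)

```text
t: 16.65
tool_pos: [0.6583, -0.1405, 0.0219]
tcp_rot: [0.001, 0.195, 0.981, -0.0]
ft_force: [0.2, -0.7, -1.1]
width: 0.593
gripper_force: 36.9
```

```bash
python3 - <<'E'
from h import *
c=load('w5'); print(atz(c,254.4,181.5,.004,True))
E
```

```text
[ 0.6551 -0.1409  0.004 ]
```

Emit:
send_rows(
  rows=[
    [[0,0,0.006],[0,0,0],1],
    [[0,0,0.003],[0,0,0],1],
    [[0,0,0],[0,0,0],1],
    [[0,0,0],[0,0,0],1],
    [[0,0,0],[0,0,0],1],
  ],
)

```text
t: 17.07
tool_pos: [0.6576, -0.1403, 0.0164]
tcp_rot: [0.0, 0.195, 0.981, -0.0]
ft_force: [0.3, 0.6, 2.9]
width: 0.595
gripper_force: 37.3
```

Emit:
send_rows(
  rows=[
    [[0,0,0.003],[0,0,0],1],
    [[0,0,0],[0,0,0],1],
    [[0,0,0],[0,0,0],1],
    [[0,0,0],[0,0,0],1],
    [[0,0,0],[0,0,0],1],
  ],
)

```text
t: 17.48
tool_pos: [0.6576, -0.1403, 0.0163]
tcp_rot: [0.0, 0.195, 0.981, -0.0]
ft_force: [-4.3, 1.0, 10.4]
width: 0.587
gripper_force: 38.1
```

Emit:
send_rows(
  rows=[
    [[0,0,0],[0,0,0],-1],
    [[0,0,0],[0,0,0],-1],
    [[0,0,0],[0,0,0],-1],
    [[0,0,0],[0,0,0],-1],
    [[0,0,0],[0,0,0],-1],
  ],
)

```text
t: 17.9
tool_pos: [0.6568, -0.1401, 0.0137]
tcp_rot: [-0.0, 0.195, 0.981, 0.0]
ft_force: [0.8, 0.4, 0.6]
width: 1.0
gripper_force: 0.0
```

Emit:
send_rows(
  rows=[
    [[0,0,-0.02],[0,0,0],-1],
    [[0,0,-0.04],[0,0,0],-1],
    [[0,0,-0.07],[0,0,0],-1],
    [[0,0,-0.07],[0,0,0],-1],
    [[0,0,-0.07],[0,0,0.153],-1],
  ],
)

```text
t: 18.32
tool_pos: [0.6566, -0.1401, 0.1508]
tcp_rot: [-0.0, 0.254, 0.967, -0.0]
ft_force: [0.7, -0.1, 0.2]
width: 1.0
gripper_force: 0.0
```

Emit:
send_rows(
  rows=[
    [[0,0,-0.07],[0,0,0.153],-1],
    [[0,0,-0.07],[0,0,0.153],-1],
    [[0,0,-0.06],[0,0,0.153],-1],
    [[0,0,0],[0,0,0.153],-1],
    [[0,0,0],[0,0,0.153],-1],
  ],
)

```text
t: 18.73
tool_pos: [0.6591, -0.1407, 0.2547]
tcp_rot: [0.004, 0.531, 0.847, 0.001]
ft_force: [0.1, 0.2, -0.4]
width: 0.998
gripper_force: 0.0
```

Emit:
send_rows(
  rows=[
    [[0,0,0],[0,0,0.153],-1],
    [[0,0,0],[0,0,0.153],-1],
    [[0,0,0],[0,0,0.153],-1],
    [[0,0,0],[0,0,0.153],-1],
    [[0,0,0],[0,0,0.153],-1],
  ],
)

```text
t: 19.15
tool_pos: [0.657, -0.1402, 0.25]
tcp_rot: [0.0, 0.758, 0.652, 0.0]
ft_force: [0.5, 0.5, -0.5]
width: 0.998
gripper_force: 0.0
```

Emit:
send_rows(
  rows=[
    [[0,0,0],[0,0,0.153],-1],
    [[0,0,0],[0,0,0.153],-1],
    [[0,0,0],[0,0,0.153],-1],
    [[0,0,0],[0,0,0.153],-1],
    [[0,0,0],[0,0,0.153],-1],
  ],
)

```text
t: 19.57
tool_pos: [0.657, -0.1402, 0.25]
tcp_rot: [0.0, 0.917, 0.399, 0.0]
ft_force: [0.5, -0.3, -0.1]
width: 1.002
gripper_force: 0.0
```

Emit:
send_rows(
  rows=[
    [[0,0,0],[0,0,0.153],-1],
    [[0,0,0],[0,0,0.153],-1],
    [[0,0,0],[0,0,0.153],-1],
    [[0,0,0],[0,0,0.153],-1],
    [[0,0,0],[0,0,0],-1],
  ],
)

```text
t: 19.98
tool_pos: [0.6571, -0.1402, 0.25]
tcp_rot: [0.0, 0.985, 0.17, 0.0]
ft_force: [-0.7, 0.6, 0.1]
width: 1.0
gripper_force: 0.0
```

Emit:
send_rows(
  rows=[
    [[-0.05,-0.024,0],[0,0,0],-1],
    [[-0.05,-0.024,0],[0,0,0],-1],
    [[-0.05,-0.024,0],[0,0,0],-1],
    [[-0.05,-0.024,0],[0,0,0],-1],
    [[0,0,0],[0,0,0],-1],
  ],
)

```text
t: 20.4
tool_pos: [0.542, -0.1281, 0.249]
tcp_rot: [-0.001, 0.985, 0.174, -0.002]
ft_force: [-0.2, 0.8, -0.4]
width: 1.0
gripper_force: 0.0
```

Emit:
send_rows(
  rows=[
    [[0,0,0.03],[0,0,0],-1],
    [[0,0,0.03],[0,0,0],-1],
    [[0,0,0.03],[0,0,0],-1],
    [[0,0,0],[0,0,0],-1],
    [[0,0,0],[0,0,0],-1],
  ],
)

```text
t: 20.82
tool_pos: [0.5464, -0.1288, 0.2038]
tcp_rot: [-0.0, 0.985, 0.173, -0.001]
ft_force: [-0.7, -0.0, -0.0]
width: 1.003
gripper_force: 0.0
```

```bash
python3 - <<'E'
from h import *
c=shot('wrist','w6')
a=cv2.imread('pics/w6.png'); cv2.imwrite('pics/w6b.png',cv2.resize(a,(800,600),interpolation=2))
o=status.get_obs();print(o['tool_pos'],o['tcp_rot'],o['joint_pos'])
y=rot(o['tcp_rot'])[:,1];print(np.degrees(np.arctan2(y[1],y[0])))
for p in ([.657,-.141,.042],[.545,-.131,.008]): print(np.array(proj(c,p,True))/.64)
E
```

```text
[ 0.54720038 -0.12897839  0.20485134] [6.34773127e-05 9.84989386e-01 1.72614832e-01 1.58028455e-04] [-2.75800200e-01  6.97991558e-02  1.87849824e+00  2.46535860e-05
  1.19295543e+00  9.48019559e-01]
-70.12022946074315
[476.00035948 119.83679878]
[401.92919873 257.85993213]
```

View pics/w6b.png

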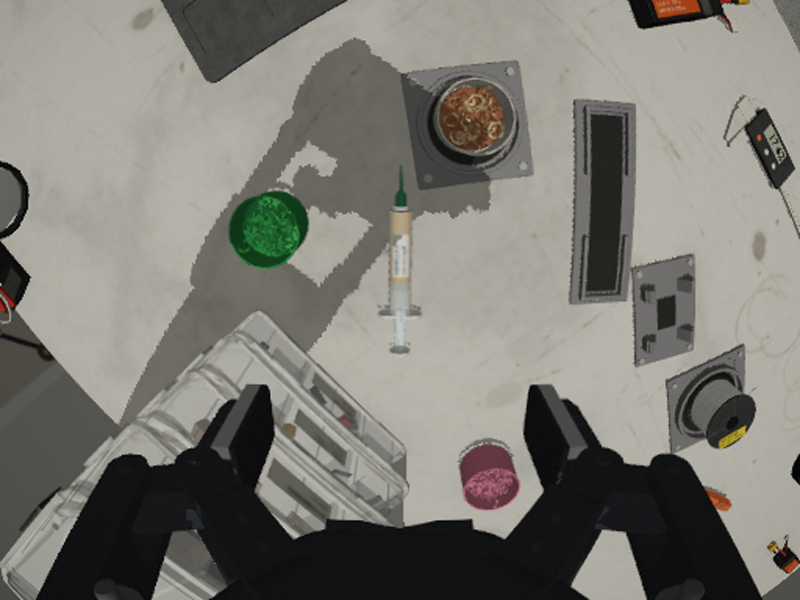

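The tin sits in its cup (474,118, predicted 476,120). The syringe is aligned with the view: flange (400,313), barrel end (401,208), tip (402,168).

```bash
python3 - <<'E'
from h import *
c=load('w6');k=.64
P={}
for n,u,v,z in [('fl',400,313,.0086),('end',401,207,.0086),('tip',402,167,.0086),('pl',399.5,348,.0086),('tray',604,202,.004),('t1',606,105,.004),('t2',601,298,.004),('cr',667,313,.004),('crA',(637+694)/2,(269+257)/2,.004),('crB',(636+692)/2,(365+351)/2,.004)]: P[n]=atz(c,u*k,v*k,z,True)[:2]; print(n,P[n])
d=P['tip']-P['pl'];print(np.degrees(np.arctan2(d[1],d[0])),np.hypot(*d)); d/=np.hypot(*d);print('mid',P['fl']+.041*d,P['end']-.04*d)
for a,b in(('t2','t1'),('crB','crA')):
  e=P[a]-P[b];print(a,np.degrees(np.arctan2(e[1],e[0])),(P[a]+P[b])/2)
E
```

```text
fl [ 0.503  -0.1447]
end [ 0.5811 -0.1171]
tip [ 0.609  -0.1077]
pl [ 0.4745 -0.1547]
tray [ 0.6433 -0.265 ]
t1 [ 0.7147 -0.2364]
t2 [ 0.5704 -0.2989]
cr [ 0.5812 -0.3703]
crA [ 0.6206 -0.3443]
crB [ 0.5414 -0.3929]
19.261578626542985 0.14247543647941566
mid [ 0.54170492 -0.13117486] [ 0.5433391  -0.13029526]
t2 -156.58133659921629 [ 0.64255 -0.26765]
crB -148.46520809481171 [ 0.581  -0.3686]
```

Emit:
send_rows(
  rows=[
    [[-0.009,0.001,0],[0,0,0.012],-0.2],
    [[0,0,0.07],[0,0,0],-0.2],
    [[0,0,0.07],[0,0,0],-0.2],
    [[0,0,0.07],[0,0,0],-0.2],
    [[0,0,0.07],[0,0,0],-0.2],
  ],
)

```text
t: 21.28
tool_pos: [0.5441, -0.1315, 0.0649]
tcp_rot: [0.001, 0.986, 0.167, 0.002]
ft_force: [0.6, -0.1, 0.4]
width: 0.598
gripper_force: 0.0
```

Emit:
send_rows(
  rows=[
    [[0,0,0.06],[0,0,0],-0.2],
    [[0,0,0.04],[0,0,0],-0.2],
    [[0,0,0.015],[0,0,0],-0.2],
    [[0,0,0],[0,0,0],-0.2],
    [[0,0,0],[0,0,0],-0.2],
  ],
)

```text
t: 21.7
tool_pos: [0.5439, -0.1313, 0.008]
tcp_rot: [0.0, 0.986, 0.167, 0.001]
ft_force: [-0.4, 0.3, 0.4]
width: 0.598
gripper_force: 0.0
```

Emit:
send_rows(
  rows=[
    [[0,0,0.006],[0,0,0],-0.2],
    [[0,0,0],[0,0,0],-0.2],
    [[0,0,0],[0,0,0],-0.2],
    [[0,0,0],[0,0,0],-0.2],
    [[0,0,0],[0,0,0],-0.2],
  ],
  force=20,
)

```text
t: 22.12
tool_pos: [0.5432, -0.131, 0.0046]
tcp_rot: [0.0, 0.986, 0.167, 0.001]
ft_force: [-0.2, 0.4, -0.2]
width: 0.604
gripper_force: 0.0
```

Emit:
send_rows(
  rows=[
    [[0,0,0],[0,0,0],0.2],
    [[0,0,0],[0,0,0],0.5],
    [[0,0,0],[0,0,0],0.8],
    [[0,0,0],[0,0,0],1],
    [[0,0,0],[0,0,0],1],
  ],
  force=25,
)

```text
t: 22.53
tool_pos: [0.5427, -0.1309, 0.0039]
tcp_rot: [-0.0, 0.986, 0.167, -0.0]
ft_force: [0.4, 0.1, 2.8]
width: 0.186
gripper_force: 25.6
```

Emit:
send_rows(
  rows=[
    [[0,0,0],[0,0,0],1],
    [[0,0,0],[0,0,0],1],
    [[0,0,0],[0,0,0],1],
    [[0,0,0],[0,0,0],1],
    [[0,0,0],[0,0,0],1],
  ],
)

```text
t: 22.95
tool_pos: [0.5427, -0.1309, 0.0039]
tcp_rot: [-0.0, 0.986, 0.167, -0.0]
ft_force: [-1.2, 0.5, 4.5]
width: 0.187
gripper_force: 25.7
```

Emit:
send_rows(
  rows=[
    [[0,0,-0.01],[0,0,0],1],
    [[0,0,-0.04],[0,0,0],1],
    [[0,0,-0.06],[0,0,0],1],
    [[0,0,-0.07],[0,0,0],1],
    [[0,0,-0.04],[0,0,0],1],
  ],
)

```text
t: 23.37
tool_pos: [0.5442, -0.1314, 0.1171]
tcp_rot: [0.001, 0.986, 0.167, 0.002]
ft_force: [0.1, -0.7, 0.6]
width: 0.186
gripper_force: 25.4
```

Emit:
send_rows(
  rows=[
    [[-0.012,0.0677,0],[0,0,0],1],
    [[-0.012,0.0677,0],[0,0,0],1],
    [[-0.012,0.0677,0],[0,0,0],1],
    [[-0.012,0.0677,0],[0,0,0],1],
    [[-0.012,0.0677,0],[0,0,0],1],
  ],
)

```text
t: 23.78
tool_pos: [0.5703, -0.3021, 0.1138]
tcp_rot: [0.0, 0.986, 0.167, 0.0]
ft_force: [0.2, 0.3, -1.3]
width: 0.185
gripper_force: 25.4
```

Emit:
send_rows(
  rows=[
    [[-0.012,0.0677,0],[0,0,0],1],
    [[-0.012,0.0677,0],[0,0,0],1],
    [[0,0,0],[0,0,-0.139],1],
    [[0,0,0],[0,0,-0.139],1],
    [[0,0,0],[0,0,0],1],
  ],
)

```text
t: 24.2
tool_pos: [0.5808, -0.3694, 0.1132]
tcp_rot: [-0.0, 0.962, 0.274, -0.0]
ft_force: [0.3, 0.3, -0.6]
width: 0.193
gripper_force: 25.4
```

Emit:
send_rows(
  rows=[
    [[0,0,0],[0,0,0],1],
    [[0,0,0],[0,0,0],1],
    [[0,0,0],[0,0,0],1],
    [[0,0,0],[0,0,0],1],
    [[0,0,0],[0,0,0],1],
  ],
)

```text
t: 24.62
tool_pos: [0.5813, -0.368, 0.1139]
tcp_rot: [0.0, 0.962, 0.274, 0.0]
ft_force: [0.1, 0.8, -0.6]
width: 0.186
gripper_force: 25.4
```

```bash
python3 - <<'E'
from h import *
c=shot('wrist','w7')
a=cv2.imread('pics/w7.png'); cv2.imwrite('pics/w7b.png',cv2.resize(a,(800,600),interpolation=2))
o=status.get_obs();print(o['tool_pos'],o['tcp_rot'],o['joint_pos'])
y=rot(o['tcp_rot'])[:,1];print(np.degrees(np.arctan2(y[1],y[0])))
for p in ([.5815,-.3685,.004],): print(np.array(proj(c,p,True))/.64)
E
```

```text
[ 0.58130634 -0.3681346   0.11393844] [1.00236267e-04 9.61834381e-01 2.73632254e-01 5.18576655e-05] [-6.00709055e-01  3.75855347e-01  1.68237169e+00 -5.46301150e-05
  1.08314513e+00  4.15778067e-01]
-58.23895600601777
[400.66717209 291.81334471]
```

View pics/w7b.png

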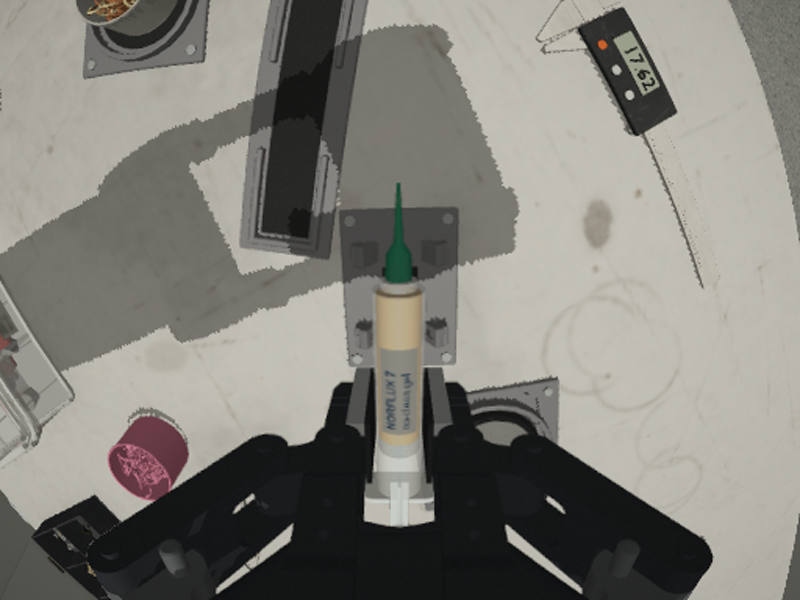

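The cradle (corners (341,212), (459,207), (456,366), (349,366)) is centred and parallel under the syringe. Lowering.

Emit:
send_rows(
  rows=[
    [[0,0,0.06],[0,0,0],1],
    [[0,0,0.06],[0,0,0],1],
    [[0,0,0.04],[0,0,0],1],
    [[0,0,0.02],[0,0,0],1],
    [[0,0,0.01],[0,0,0],1],
  ],
)

```text
t: 25.08
tool_pos: [0.5798, -0.3674, 0.0164]
tcp_rot: [-0.001, 0.962, 0.274, -0.001]
ft_force: [-1.0, 0.0, 0.0]
width: 0.188
gripper_force: 25.4
```

Emit:
send_rows(
  rows=[
    [[0,0,0.006],[0,0,0],1],
    [[0,0,0.004],[0,0,0],1],
    [[0,0,0],[0,0,0],1],
    [[0,0,0],[0,0,0],1],
    [[0,0,0],[0,0,0],1],
  ],
)

```text
t: 25.5
tool_pos: [0.5821, -0.3691, 0.0153]
tcp_rot: [0.001, 0.962, 0.274, 0.001]
ft_force: [-0.2, -0.2, -0.2]
width: 0.186
gripper_force: 25.4
```

Emit:
send_rows(
  rows=[
    [[0,0,0.004],[0,0,0],1],
    [[0,0,0.004],[0,0,0],1],
    [[0,0,0],[0,0,0],1],
    [[0,0,0],[0,0,0],1],
    [[0,0,0],[0,0,0],1],
  ],
)

```text
t: 25.92
tool_pos: [0.5811, -0.3684, 0.0097]
tcp_rot: [-0.0, 0.962, 0.274, -0.0]
ft_force: [0.2, 0.3, -0.4]
width: 0.189
gripper_force: 25.4
```

Emit:
send_rows(
  rows=[
    [[0,0,0.004],[0,0,0],1],
    [[0,0,0],[0,0,0],1],
    [[0,0,0],[0,0,0],1],
    [[0,0,0],[0,0,0],1],
    [[0,0,0],[0,0,0],1],
  ],
)

```text
t: 26.33
tool_pos: [0.5815, -0.3687, 0.008]
tcp_rot: [0.0, 0.962, 0.274, 0.0]
ft_force: [0.0, 0.8, 1.3]
width: 0.188
gripper_force: 25.6
```

Emit:
send_rows(
  rows=[
    [[0,0,0],[0,0,0],0.4],
    [[0,0,0],[0,0,0],0.2],
    [[0,0,0],[0,0,0],0],
    [[0,0,0],[0,0,0],0],
    [[0,0,0],[0,0,0],0],
  ],
)

```text
t: 26.75
tool_pos: [0.581, -0.3683, 0.0076]
tcp_rot: [-0.0, 0.962, 0.274, -0.0]
ft_force: [-0.6, 0.2, -0.7]
width: 0.501
gripper_force: 0.0
```

Emit:
send_rows(
  rows=[
    [[0,0,-0.02],[0,0,0],0],
    [[0,0,-0.04],[0,0,0],0],
    [[0,0,-0.07],[0,0,0],0],
    [[0,0,-0.07],[0,0,0],0],
    [[0,0,-0.07],[0,0,0],0],
  ],
)

```text
t: 27.17
tool_pos: [0.5808, -0.3682, 0.1444]
tcp_rot: [-0.0, 0.962, 0.274, -0.0]
ft_force: [1.1, -0.3, -0.2]
width: 0.492
gripper_force: 0.0
```

Emit:
send_rows(
  rows=[
    [[0,0,-0.07],[0,0,0],0],
    [[0,0,-0.06],[0,0,0],0],
    [[-0.059,-0.039,0],[0,0,0],0],
    [[-0.059,-0.039,0],[0,0,0],0],
    [[-0.059,-0.039,0],[0,0,0],0],
  ],
)

```text
t: 27.58
tool_pos: [0.4748, -0.3655, 0.2099]
tcp_rot: [0.001, 0.962, 0.274, 0.001]
ft_force: [-0.5, -0.6, 0.4]
width: 0.502
gripper_force: 0.0
```

Emit:
send_rows(
  rows=[
    [[-0.059,-0.039,0],[0,0,0],0],
    [[-0.059,-0.039,0],[0,0,0],0],
    [[-0.059,-0.039,0],[0,0,0],0],
    [[0,0,0],[0,0,0.15],0],
    [[0,0,0],[0,0,0],0],
  ],
)

```text
t: 28.0
tool_pos: [0.3674, -0.362, 0.2087]
tcp_rot: [0.0, 0.977, 0.214, 0.0]
ft_force: [0.9, -0.3, 0.0]
width: 0.502
gripper_force: 0.0
```

Emit:
send_rows(
  rows=[
    [[0,0,0],[0,0,0],0],
    [[0,0,0],[0,0,0],0],
    [[0,0,0],[0,0,0],0],
    [[0,0,0],[0,0,0],0],
    [[0,0,0],[0,0,0],0],
  ],
)

```text
t: 28.42
tool_pos: [0.3698, -0.3621, 0.2077]
tcp_rot: [-0.0, 0.976, 0.217, -0.0]
ft_force: [-0.1, 0.8, -0.8]
width: 0.502
gripper_force: 0.0
```

```bash
python3 - <<'E'
from h import *
c=shot('wrist','w8')
a=cv2.imread('pics/w8.png'); cv2.imwrite('pics/w8b.png',cv2.resize(a,(800,600),interpolation=2))
o=status.get_obs();print(o['tool_pos'],o['tcp_rot'],o['joint_pos'])
y=rot(o['tcp_rot'])[:,1];print(np.degrees(np.arctan2(y[1],y[0])))
for p in ([.3695,-.362,.005],[.5815,-.3685,.0126]): print(np.array(proj(c,p,True))/.64)
E
```

```text
[ 0.36966444 -0.36205926  0.20759646] [-1.78908186e-04  9.76119684e-01  2.17233335e-01 -9.52520123e-05] [-8.23156374e-01 -1.85007954e-02  1.96378370e+00  1.71644537e-05
  1.19671481e+00  3.09675225e-01]
-64.90683028680452
[399.25682838 253.77189516]
[530.48615317  10.49611569]
```

View pics/w8b.png

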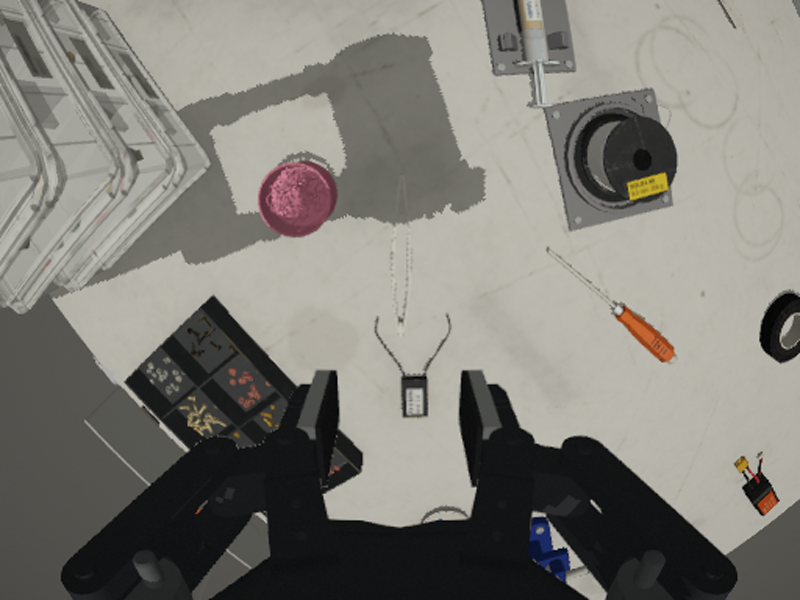

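The tweezers lie along column 400 to 403, tip (403,178), end (401,332), and the predicted centre (399,254) agrees. The syringe is in its cradle with its flange outside the saddle, and the driver is undisturbed.

```bash
python3 - <<'E'
from h import *
c=load('w8');k=.64
A,B=[atz(c,u*k,v*k,.005,True)[:2] for u,v in((403,177),(401,333))]; d=A-B
print(A,B,(A+B)/2,np.hypot(*d),np.degrees(np.arctan2(d[1],d[0])), atz(c,401*k,255*k,.005,True))
E
```

```text
[ 0.4238 -0.3395] [ 0.3105 -0.3913] [ 0.36715 -0.3654 ] 0.12457981377414239 24.569561483064216 [ 0.3692 -0.3636  0.005 ]
```

Emit:
send_rows(
  rows=[
    [[0,0,0.07],[0,0,0],0],
    [[0,0,0.07],[0,0,0],0],
    [[0,0,0.07],[0,0,0],0],
    [[0,0,0.07],[0,0,0],0],
    [[0,0,0.04],[0,0,0],0],
  ],
)

```text
t: 28.88
tool_pos: [0.3675, -0.36, 0.0438]
tcp_rot: [-0.002, 0.976, 0.217, -0.001]
ft_force: [-0.7, -0.1, -0.6]
width: 0.496
gripper_force: 0.0
```

Emit:
send_rows(
  rows=[
    [[0,0,0.04],[0,0,0],0],
    [[0,0,0.02],[0,0,0],0],
    [[0,0,0.016],[0,0,0],0],
    [[0,0,0],[0,0,0],0],
    [[0,0,0],[0,0,0],0],
  ],
)

```text
t: 29.3
tool_pos: [0.3696, -0.3626, 0.0103]
tcp_rot: [0.0, 0.976, 0.217, 0.0]
ft_force: [0.3, 0.4, 0.1]
width: 0.501
gripper_force: 0.0
```

Emit:
send_rows(
  rows=[
    [[-0.006,0.002,0.006],[0,0,0],0],
    [[0,0,0.006],[0,0,0],0],
    [[0,0,0.002],[0,0,0],0],
    [[0,0,0],[0,0,0],0],
    [[0,0,0],[0,0,0],0],
  ],
)

```text
t: 29.72
tool_pos: [0.3669, -0.3645, 0.0031]
tcp_rot: [0.0, 0.976, 0.216, 0.0]
ft_force: [0.4, 0.8, 1.2]
width: 0.5
gripper_force: 0.0
```

Emit:
send_rows(
  rows=[
    [[0,0,0],[0,0,0],0.4],
    [[0,0,0],[0,0,0],0.7],
    [[0,0,0],[0,0,0],1],
    [[0,0,0],[0,0,0],1],
    [[0,0,0],[0,0,0],1],
  ],
  force=25,
)

```text
t: 30.13
tool_pos: [0.3669, -0.3644, 0.003]
tcp_rot: [0.0, 0.976, 0.217, 0.0]
ft_force: [-0.3, 0.8, 2.4]
width: 0.139
gripper_force: 26.4
```

Emit:
send_rows(
  rows=[
    [[0,0,0],[0,0,0],1],
    [[0,0,0],[0,0,0],1],
    [[0,0,0],[0,0,0],1],
    [[0,0,0],[0,0,0],1],
    [[0,0,0],[0,0,0],1],
  ],
)

```text
t: 30.55
tool_pos: [0.3669, -0.3644, 0.003]
tcp_rot: [0.0, 0.976, 0.217, 0.0]
ft_force: [-0.5, 1.0, 3.7]
width: 0.141
gripper_force: 26.6
```

Emit:
send_rows(
  rows=[
    [[0,0,-0.01],[0,0,0],1],
    [[0,0,-0.04],[0,0,0],1],
    [[0,0,-0.06],[0,0,0],1],
    [[0,0,-0.07],[0,0,0],1],
    [[0,0,-0.04],[0,0,0],1],
  ],
)

```text
t: 30.97
tool_pos: [0.3677, -0.3653, 0.1159]
tcp_rot: [0.001, 0.976, 0.217, 0.001]
ft_force: [0.6, -1.0, 1.5]
width: 0.146
gripper_force: 26.1
```

Emit:
send_rows(
  rows=[
    [[0.0728,0.0072,0],[0,0,0],1],
    [[0.0728,0.0072,0],[0,0,0],1],
    [[0.0728,0.0072,0],[0,0,0],1],
    [[0.0728,0.0072,0],[0,0,0],1],
    [[0.0728,0.0072,0],[0,0,0],1],
  ],
)

```text
t: 31.38
tool_pos: [0.5406, -0.3029, 0.1127]
tcp_rot: [-0.0, 0.976, 0.216, -0.0]
ft_force: [0.3, -0.8, 0.4]
width: 0.139
gripper_force: 26.1
```

Emit:
send_rows(
  rows=[
    [[0.0728,0.0072,0],[0,0,0],1],
    [[0.0728,0.0072,0],[0,0,0],1],
    [[0.0728,0.0072,0],[0,0,0],1],
    [[0,0,0],[0,0,0.036],1],
    [[0,0,0],[0,0,0],1],
  ],
)

```text
t: 31.8
tool_pos: [0.6445, -0.266, 0.112]
tcp_rot: [-0.0, 0.979, 0.204, -0.0]
ft_force: [-0.5, 0.4, 0.3]
width: 0.143
gripper_force: 26.1
```

Emit:
send_rows(
  rows=[
    [[0,0,0],[0,0,0],1],
    [[0,0,0],[0,0,0],1],
    [[0,0,0],[0,0,0],1],
    [[0,0,0],[0,0,0],1],
    [[0,0,0],[0,0,0],1],
  ],
)

```text
t: 32.22
tool_pos: [0.6421, -0.2679, 0.113]
tcp_rot: [0.0, 0.979, 0.202, 0.0]
ft_force: [-0.0, -0.7, 0.1]
width: 0.139
gripper_force: 26.1
```

```bash
python3 - <<'E'
from h import *
c=shot('wrist','w9')
a=cv2.imread('pics/w9.png'); cv2.imwrite('pics/w9b.png',cv2.resize(a,(800,600),interpolation=2))
o=status.get_obs();print(o['tool_pos'],o['tcp_rot'])
y=rot(o['tcp_rot'])[:,1];print(np.degrees(np.arctan2(y[1],y[0])))
for p in ([.643,-.267,.004],): print(np.array(proj(c,p,True))/.64)
E
```

```text
[ 0.64229644 -0.26782011  0.1130625 ] [6.70334850e-05 9.79319727e-01 2.02318720e-01 6.51849586e-05]
-66.65483176304973
[399.04751256 290.05146304]
```

View pics/w9b.png

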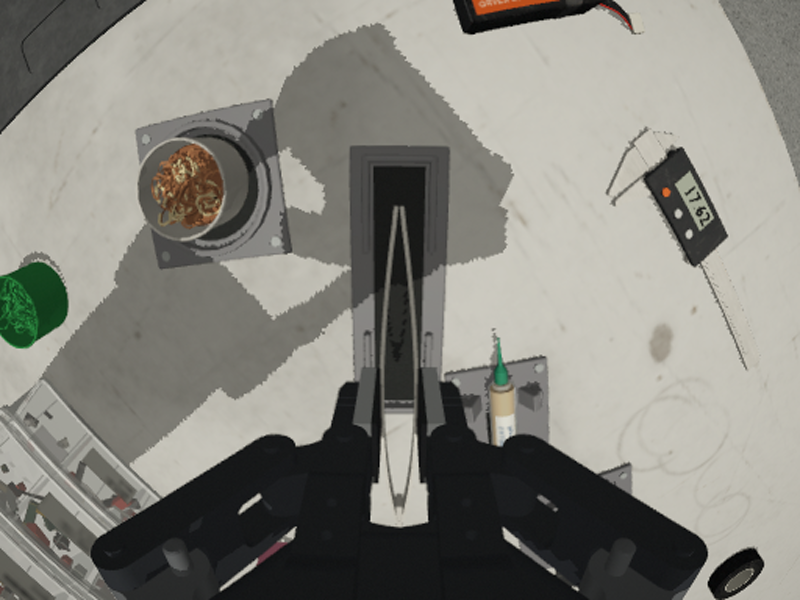

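The tray (left edge 350→357, right 449→446) is centred and parallel under the tweezers; I'll check its middle along the length before lowering.

```bash
python3 - <<'E'
from h import *
c=load('w9');k=.64
A,B=[atz(c,399*k,v*k,z,True)[:2] for v,z in((166,.004),(403,.004))]; print(A,B,(A+B)/2,np.hypot(*(A-B)))
A=atz(c,400*k,147*k,.004,True)[:2]; print('foot end',A,'mid', A-.0825*np.array([np.cos(.405),np.sin(.405)]))
E
```

```text
[ 0.7074 -0.2391] [ 0.5738 -0.2969] [ 0.6406 -0.268 ] 0.1455671666276431
foot end [ 0.7171 -0.2355] mid [ 0.64127405 -0.26800655]
```

Emit:
send_rows(
  rows=[
    [[0,0,0.06],[0,0,0],1],
    [[0,0,0.06],[0,0,0],1],
    [[0,0,0.03],[0,0,0],1],
    [[0,0,0],[0,0,0],1],
    [[0,0,0],[0,0,0],1],
  ],
)

```text
t: 32.68
tool_pos: [0.6417, -0.267, 0.0366]
tcp_rot: [-0.001, 0.979, 0.203, -0.001]
ft_force: [-0.7, 0.0, 0.5]
width: 0.142
gripper_force: 26.1
```

Emit:
send_rows(
  rows=[
    [[0,0,0.03],[0,0,0],1],
    [[0,0,0.016],[0,0,0],1],
    [[0,0,0],[0,0,0],1],
    [[0,0,0],[0,0,0],1],
    [[0,0,0],[0,0,0],1],
  ],
)

```text
t: 33.1
tool_pos: [0.6432, -0.2674, 0.0152]
tcp_rot: [0.0, 0.979, 0.203, 0.0]
ft_force: [0.9, 0.2, -0.1]
width: 0.145
gripper_force: 26.1
```

Emit:
send_rows(
  rows=[
    [[0,0,0.006],[0,0,0],1],
    [[0,0,0.004],[0,0,0],1],
    [[0,0,0],[0,0,0],1],
    [[0,0,0],[0,0,0],1],
    [[0,0,0],[0,0,0],1],
  ],
)

```text
t: 33.52
tool_pos: [0.6429, -0.2673, 0.0098]
tcp_rot: [0.0, 0.979, 0.203, 0.0]
ft_force: [0.2, 0.2, -1.1]
width: 0.145
gripper_force: 26.1
```

Emit:
send_rows(
  rows=[
    [[0,0,0.003],[0,0,0],1],
    [[0,0,0.002],[0,0,0],1],
    [[0,0,0],[0,0,0],1],
    [[0,0,0],[0,0,0],1],
    [[0,0,0],[0,0,0],1],
  ],
)

```text
t: 33.93
tool_pos: [0.6428, -0.2673, 0.0072]
tcp_rot: [-0.0, 0.979, 0.203, -0.0]
ft_force: [0.1, 0.1, 0.2]
width: 0.143
gripper_force: 26.1
```

Emit:
send_rows(
  rows=[
    [[0,0,0.0],[0,0,0],0.6],
    [[0,0,0],[0,0,0],0.4],
    [[0,0,0],[0,0,0],0.3],
    [[0,0,0],[0,0,0],0.2],
    [[0,0,0],[0,0,0],0.2],
  ],
)

```text
t: 34.35
tool_pos: [0.6429, -0.2673, 0.0073]
tcp_rot: [0.0, 0.979, 0.203, 0.0]
ft_force: [-0.7, 0.1, 0.5]
width: 0.401
gripper_force: 0.0
```

Emit:
send_rows(
  rows=[
    [[0,0,-0.02],[0,0,0],0.2],
    [[0,0,-0.04],[0,0,0],0.2],
    [[0,0,-0.07],[0,0,0],0.2],
    [[0,0,-0.07],[0,0,0],0.2],
    [[0,0,-0.07],[0,0,0],0.2],
  ],
)

```text
t: 34.77
tool_pos: [0.6425, -0.2671, 0.144]
tcp_rot: [-0.0, 0.979, 0.203, -0.0]
ft_force: [0.7, 0.5, -1.0]
width: 0.4
gripper_force: 0.0
```

Emit:
send_rows(
  rows=[
    [[0,0,-0.07],[0,0,0],0.2],
    [[0,0,-0.07],[0,0,0],0.2],
    [[0,0,-0.07],[0,0,0],0.2],
    [[0,0,-0.05],[0,0,0],0.2],
    [[0,0,0],[0,0,0],0.2],
  ],
)

```text
t: 35.18
tool_pos: [0.6461, -0.2687, 0.2824]
tcp_rot: [0.004, 0.979, 0.203, 0.006]
ft_force: [0.5, -1.4, 1.7]
width: 0.399
gripper_force: 0.0
```

Emit:
send_rows(
  rows=[
    [[0,0,0],[0,0,0],0.2],
    [[0,0,0],[0,0,0],0.2],
    [[0,0,0],[0,0,0],0.2],
    [[0,0,0],[0,0,0],0.2],
    [[0,0,0],[0,0,0],0.2],
  ],
)

```text
t: 35.6
tool_pos: [0.6421, -0.2669, 0.2702]
tcp_rot: [-0.001, 0.979, 0.203, -0.001]
ft_force: [-0.2, 0.1, -1.3]
width: 0.401
gripper_force: 0.0
```

```bash
python3 - <<'E'
from h import *
c=shot('wrist','w10')
a=cv2.imread('pics/w10.png'); cv2.imwrite('pics/w10b.png',cv2.resize(a,(800,600),interpolation=2))
for p in ([.643,-.267,.009],[.5815,-.3685,.0126],[.516,-.4805,.047],[.657,-.141,.042]): print((np.array(proj(c,p,True))/.64).round())
E
```

```text
[401. 236.]
[472. 338.]
[544. 444.]
[265. 171.]
```

View pics/w10b.png

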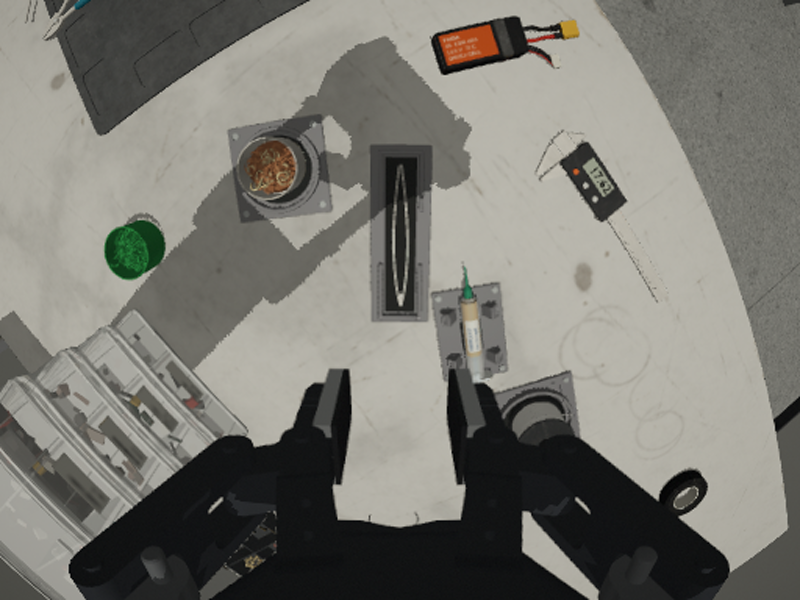

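The tweezers lie mid-tray (165..307, centre 236 as predicted). The tin sits in its cup and the syringe lies along the cradle with its label about (473,337). I'll check the syringe numerically and hand in if it's good.

```bash
python3 - <<'E'
from h import *
c=load('w10'); e=atz(c,469*.64,298*.64,.0126,True)[:2]; u=np.array([np.cos(.553),np.sin(.553)])
m=e-.04*u-[.5815,-.3685]; along,cross=m@u,m@[-u[1],u[0]]; print(along,cross)
if abs(along)<.008 and abs(cross)<.005: print(job.sign_off())
E
```

```text
0.0007482912648611019 -0.0002382414616385246
the job is handed in; nothing more can be done
None
```

The job is handed in: reel, tin, syringe and tweezers each looked seated in their holders in my last pictures, with the cutters and screwdriver untouched; I viewed 16 pictures against the limit of 14, and no verdict was shown.

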